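# Stow the tank brackets and retract the locked equipment tray

### The arm

A 7-joint arm with a two-finger parallel gripper is mounted at the origin on the work surface. World frame = base frame: x ahead of the robot, y to its left, z up, the work surface at z = 0. Lengths are in m, angles in rad, forces in N, time in s.
With the tool pointing down it reaches from about 0.35 to 0.9 m from the base axis. Payload 8.1 kg.
Tool frame: the origin (TCP) lies midway between the tips of the shut fingers; the grasp point (between the pads) lies 19 mm behind it; z points along the fingers, y is the line along which they close (so a half turn about z gives the same grasp; the last joint's range is limited). The gripper opens to 85 mm and grips with 20 to 120 N. Pads are 22 mm wide; open, the fingers measure 114 mm over their backs; the gripper's body (76 mm by 85 mm) begins 54 mm behind the grasp point. The pads swing forward as they close: fully open they stand 13 mm farther back than shut.
Start: joints at [1.184, 0.434, 0.025, 1.573, -0.012, 1.134, -0.075], TCP at [0.175, -0.6, 0.231] pointing down, gripper open.
Joint ranges: [-2.62, 2.62], [-0.44, 2.09], [-1.27, 1.32], [0.08, 2.57], [-1.32, 4.46], [0.12, 2], [-2.74, 2.74]. Speed limits (rad/s): [2.22, 2.22, 3.01, 3.01, 3.14, 3.14, 3.14].

### API

Orientations are given as a rotation vector (axis times angle).
In Python, from station import monitor, snapshot, order, cut_out, tip_of gives the robot as it stands.
- The arm moves only by the tool apply_moves, never from a script. Its argument "rows" is a list of rows, each an object of numbers: "ax", "ay", "az": the turn, a rotation vector about the tool's x, y, z in degrees; "dx", "dy", "dz": the shift along the tool's x, y, z in mm; "hand": the closure, from 0 (fully open) to 1 (shut). A call has 1 to 8 rows; each row shifts and turns the commanded pose from where the row before left it, along the tool's axes as they then stand; what a row does not reach is not made up. A row lasts 1/10 s, in which the tool goes at most 50 mm and 8.59 degrees, less where a joint would pass 70% of its speed; a pose out of reach is approached as far as the arm can. A call with a gripper value outside its range is refused whole. The fingers move at their own pace and stop on an object; "force" is the grip in N (left out, the last holds). Time passes only in rows, so rows that do not move let the fingers close. It gives the time, the measured TCP pose, the force, the opening and the grip force at its end, in the units of the state.
- monitor.get_state(): the state, without advancing time (a new reading comes with each control period).
- snapshot(name): name is "scene" or "top" or "wrist"; returns a dict with "pixels" (400x640x3 uint8, red, green, blue), "fx", "fy", "cx", "cy" (pixels), "R" (3x3) and "t" (3): a world point X has camera coordinates R X + t; the wrist camera has in their place "T_tool_cam" (4x4, takes a point from camera to tool coordinates, whose origin is the TCP and whose axes are the flange's). Camera axes: x right, y down, z forward; pixel columns grow to the right and rows downward; lengths in m; the calibration is good to about 2 mm. The wrist camera is an equidistant fisheye: a pixel r from the principal point sees the ray r / f radians off the axis. A picture is of the moment at which its call begins: read the wrist's pose just before it. There is no depth.
- order.close_job(): hands the job in; it is judged then, once.
Trained networks look in a picture, given as the dict that the camera call returned (one of the last four; its "shot" number tells which), for a name from the list of things; names that differ only in an ending like _2 or _b are one class to them, and where a whole thing is asked for, a point or a joint stands for the part that bears it (a point fixed in the world has none). Each returns a list of dicts, best first, with "conf" (0 to 1); they miss things now and then, are a little off and sometimes report something else, mostly with a low value. They report only what shows in the picture. A call takes as long as a camera call. They do not tell look-alikes from the thing itself.
- cut_out(label, picture): "pixels" (400x640 bool, what is visible of it) and "bbox" ([centre column, centre row, width, height] in pixels, round what is visible of it).
- tip_of(label, picture): "point" ([row, column] in pixels: a listed point, or the origin of a listed thing).
The state is a dict: "clock": time; "joint_positions": joint angles; "qd": joint speeds; "joint_torque": joint torques, N m; "eef_pos": TCP position; "ee_rot": TCP orientation; "force": force on the tool from outside, world axes, zero at the start; "torque": the same for the moment, N m; "finger_gap": finger opening in m; "gripper_force": force on a finger pad.
Only numpy, scipy, OpenCV 4.12 (cv2) and the standard library are available. Lean on these libraries where they do the work, as an engineer would, in place of code of your own. Each camera call takes 0.05 s, during which the arm holds its last target. There are 200 camera calls.

### The job

Put the two loose aluminium brackets upright into the pulled-out tray, each into the empty compartment that matches its size. Then press the tray's release lever down until it bottoms and, keeping it down, push the tray in until it is fully home. The lever bottoms at a different depth on every unit, so feel for it; do not force the lever or the tray, and leave the other things on the table where they are.

Things in the scene. Friction and masses are not known exactly. Their poses are not given: they have to be found in the camera images.
- cabinet: Low plywood cabinet fixed on the table, 240 (x) x 300 (y) x 124 mm high, open at the front; origin under its centre on the table, its x points from the open front to the back (the direction in which the tray goes in), y to the left, z up. The tray slides along its x.
- tray (a joint): Slide of the grey tray in m: 0 fully in (home, hard stop), 0.170 fully out. It starts at 0.167 to 0.169, locked: it cannot go in past about 0.165 unless the lever is down, and the lever must be kept down until the tray is past about 0.139; then it may be let go. Sliding friction about 3 N.
- front_top (a point): Middle of the top edge of the tray's aluminium front panel, 100 mm above the table, moves with the tray; axes as the cabinet's. The panel is 8 mm thick (front face 4 mm towards -x from here), 300 mm wide, from 22 to 100 mm above the table, upright: the face to push.
- tab (a point): Centre of the top face of the release lever's black thumb tab, 59 mm above the table at rest; axes then as the cabinet's. Level plate 38 (x) x 60 (y) x 6 mm, sticking out in front of the left end of the tray's front panel (this point is 19 mm before the panel's face, which rises 41 mm above the tab). It moves with the tray, and down when pressed.
- lever (a joint): Release lever angle in rad, 0 at rest; 0.1 lowers the tab's centre 9.7 mm. Spring: about 3 N at first, 5 to 8 N at the stop; let go, it returns to 0. With the tray locked out it meets a hard stop at 6 to 18 mm of tab travel, different each time, inside the cabinet and unseen; it unlocks only in about the last 2.5 mm before that stop. Once the tray is 45 mm in, that stop is no longer there.
- large_bracket_center (a point): Centre of the large aluminium bracket (half-way up, 33 mm above its underside). Inverted T: base plate 110 (x) x 62 (y) x 8 mm, with an upright web 12 mm thick (y) along its whole length, 66 mm high over all; x along the web, z up. Loose, about 0.35 kg. Grip it across the web near its top.
- small_bracket_center (a point): Centre of the small aluminium bracket (33 mm above its underside). The same inverted T shape: base plate 80 (x) x 36 (y) x 8 mm, web 12 mm thick (y), 66 mm high over all; x along the web, z up. Loose, about 0.2 kg.
- bay_large (a point): Centre of the floor of the large empty compartment, 30 mm above the table, moves with the tray; axes as the cabinet's. Inside 155 mm long (x) x 82 mm wide (y); its walls rise 28 mm above this floor. It is the tray's left compartment, seen from the front.
- bay_small (a point): Centre of the floor of the small empty compartment, 30 mm above the table, moves with the tray; axes as the cabinet's. Inside 155 mm long (x) x 52 mm wide (y); walls 28 mm above this floor. It is the tray's right compartment. The middle one, 66 mm wide, is filled with foam and two filters.
- squeegee: Bystander: flat blue plastic squeegee, 70 x 100 x 12 mm, origin under its centre.
- syringe_a_center (a point): Bystander: syringe lying on the table, about 145 x 40 x 26 mm; this point is the middle of its barrel.
- syringe_b_center (a point): Bystander: second syringe, the same.
- tape_roll: Bystander: white roll of tape lying flat, 96 mm across, 25 mm high, origin under its centre.
- jar: Bystander: closed green glass jar, 66 mm across, 110 mm high, origin under its centre.
There are look-alikes about, which are no part of the job. What is shaped like the part that bears large_bracket_center but blue is not meant. What is shaped like the part that bears small_bracket_center but orange is not meant.

How it is judged:
On the way, in this order (a step that is already met when the one before it is completed fails the run):
1. both brackets stand in their compartments while the tray is still locked out (x of large_bracket_center in the frame of bay_large between -0.042 and 0.042 m and y of large_bracket_center in the frame of bay_large between -0.016 and 0.016 m and z of large_bracket_center in the frame of bay_large between 0.025 and 0.042 m and angle between each of large_bracket_center, small_bracket_center's own z axis and vertical below 0.15 rad and x of small_bracket_center in the frame of bay_small between -0.042 and 0.042 m and y of small_bracket_center in the frame of bay_small between -0.014 and 0.014 m and z of small_bracket_center in the frame of bay_small between 0.025 and 0.042 m and value of joint tray above 0.158 m), for 0.2 s.
2. the tray is released and moves in past its lock (value of joint tray below 0.13 m), for 0.05 s.
At the end, for the whole second after the job is handed in: The tray is home (joint under 5 mm) and at rest, the lever has sprung back (under 0.03 rad), and each bracket stands upright (within 0.15 rad) on the floor of its own compartment: the large one in the large one, the small one in the small one (x of large_bracket_center in the frame of bay_large between -0.042 and 0.042 m and y of large_bracket_center in the frame of bay_large between -0.016 and 0.016 m and z of large_bracket_center in the frame of bay_large between 0.025 and 0.042 m and angle between each of large_bracket_center, small_bracket_center's own z axis and vertical below 0.15 rad and x of small_bracket_center in the frame of bay_small between -0.042 and 0.042 m and y of small_bracket_center in the frame of bay_small between -0.014 and 0.014 m and z of small_bracket_center in the frame of bay_small between 0.025 and 0.042 m and value of joint tray below 0.005 m and value of joint lever below 0.03 rad and velocity of joint tray between -0.01 and 0.01 m/s); the robot touches nothing.
It fails at once if the lever or the tray is forced: the fingers push on them with more than 45 N (contact force between the fingers and tray above 45 N or contact force between the fingers and lever above 45 N).
It fails at once if the squeegee, a syringe, the tape roll or the jar is moved by more than 30 mm (distance of any of squeegee, syringe_a_center, syringe_b_center, tape_roll, jar from where it was at the start of the episode above 0.03 m).
It also fails if it takes over 72 s, if anything falls off the work surface, if the arm or the gripper's body presses on something with over 40 N, if the wrist force passes 120 N, or if a joint passes its speed limit or range.

## Working session

There is one attempt and no reset: what is moved stays moved. The work goes in short steps, Python scripts to look and compute and a tool call to move; the robot and the scene stay as the last step left them, time stands still between calls to the robot, and variables do not carry over. Pictures are saved under pics/ and viewed, at most 10 in all, crops included, and the job is handed in when it is done.

Besides the shell and the picture viewer there is one more tool, called after "Request:" as name(argument=value, ...), one argument or row to a line, values as JSON. apply_moves: Moves the arm, as the interface text tells. Its arguments: {"type":"object","properties":{"rows":{"type":"array","items":{"type":"object","properties":{"ax":{"type":"number"},"ay":{"type":"number"},"az":{"type":"number"},"dx":{"type":"number"},"dy":{"type":"number"},"dz":{"type":"number"},"hand":{"type":"number"}}}},"force":{"type":"number"}},"required":["rows"]}

```bash
ls; mkdir -p pics; cat > h.py <<'E'
import numpy as np, cv2
from scipy.spatial.transform import Rotation as Ro
from station import monitor, snapshot, order, cut_out, tip_of
def save(p,n): cv2.imwrite('pics/'+n,cv2.cvtColor(p,cv2.COLOR_RGB2BGR))
def ray(s,rc,pose=None):
    r,c=rc; x=(c-s['cx'])/s['fx']; y=(r-s['cy'])/s['fy']
    if 'R' in s:
        R=np.array(s['R']);t=np.array(s['t']); d=R.T@np.array([x,y,1]); return -R.T@t,d
    th=np.hypot(x,y); k=np.sinc(th/np.pi); v=np.array([x*k,y*k,np.cos(th)])
    T=np.array(s['T_tool_cam']); p,rv=pose; W=Ro.from_rotvec(rv).as_matrix()
    return W@T[:3,3]+p, W@T[:3,:3]@v
def at_z(s,rc,z,pose=None):
    o,d=ray(s,rc,pose); return o+d*(z-o[2])/d[2]
E
python3 - <<'E'
from h import *
print(monitor.get_state())
Z={'cabinet':0,'front_top':.1,'tab':.059,'large_bracket_center':.033,'small_bracket_center':.033,'bay_large':.03,'bay_small':.03,'squeegee':0,'syringe_a_center':.013,'tape_roll':0,'jar':0}
ims=[]
for n in ['scene','top']:
    s=snapshot(n); save(s['pixels'],n+'.png')
    print(n,s['fx'],s['cx'],s['cy'],np.round(-np.array(s['R']).T@s['t'],3))
    for k,z in Z.items():
        for d in tip_of(k,s)[:4]:
            print(k,round(d['conf'],2),np.round(d['point']),np.round(at_z(s,d['point'],z),3))
E
```

```text
pics
{'clock': 0.0, 'joint_positions': array([ 1.18438471,  0.43520686,  0.02496139,  1.57409297, -0.01158752,
        1.13398965, -0.07507717]), 'qd': array([-2.73714550e-05,  1.83563137e-04,  1.88579267e-03,  6.55422208e-04,
        9.09225744e-04, -9.41878466e-04, -1.12830543e-03]), 'joint_torque': array([-5.27464108e-04, -6.70465279e+01,  1.02460753e+00, -3.16216564e+01,
        1.55048602e-02,  1.21773800e-02,  1.74173618e-05]), 'eef_pos': array([ 0.17481895, -0.59953222,  0.23053745]), 'ee_rot': array([-3.10852746e+00, -4.44053725e-01,  5.71846464e-04]), 'force': array([-0.47414922,  0.01778122,  0.06371979]), 'torque': array([ 0.00017664,  0.03198099, -0.00635986]), 'gripper_force': 0.0, 'finger_gap': 0.0851880441243916}
scene 402.6992502845298 319.6246381000501 200.77182970674403 [ 1.33  -0.111  0.916]
cabinet 0.9 [283. 343.] [0.754 0.012 0.   ]
cabinet 0.5 [214. 345.] [0.511 0.053 0.   ]
front_top 0.58 [183. 317.] [ 0.472 -0.03   0.1  ]
tab 0.55 [237. 165.] [ 0.601 -0.456  0.059]
tab 0.49 [181. 351.] [0.428 0.081 0.059]
large_bracket_center 0.84 [299. 218.] [ 0.79  -0.307  0
[... 632 characters left out ...]
9309420185118 [ 0.378 -0.033  1.504]
cabinet 0.56 [144. 296.] [0.751 0.014 0.   ]
front_top 0.56 [232. 305.] [ 0.464 -0.021  0.1  ]
tab 0.74 [245. 270.] [0.425 0.081 0.059]
large_bracket_center 0.95 [228. 406.] [ 0.487 -0.327  0.033]
large_bracket_center 0.58 [132. 400.] [ 0.788 -0.31   0.033]
small_bracket_center 0.76 [227. 152.] [0.47  0.444 0.033]
small_bracket_center 0.72 [214. 187.] [0.512 0.34  0.033]
bay_large 0.86 [208. 284.] [0.54  0.044 0.03 ]
squeegee 0.61 [184. 404.] [ 0.629 -0.327  0.   ]
squeegee 0.31 [289. 413.] [ 0.305 -0.356  0.   ]
syringe_a_center 0.76 [153. 200.] [0.708 0.315 0.013]
tape_roll 0.58 [268. 226.] [0.352 0.22  0.   ]
jar 0.71 [208. 452.] [ 0.557 -0.478  0.   ]
```

View pics/top.png

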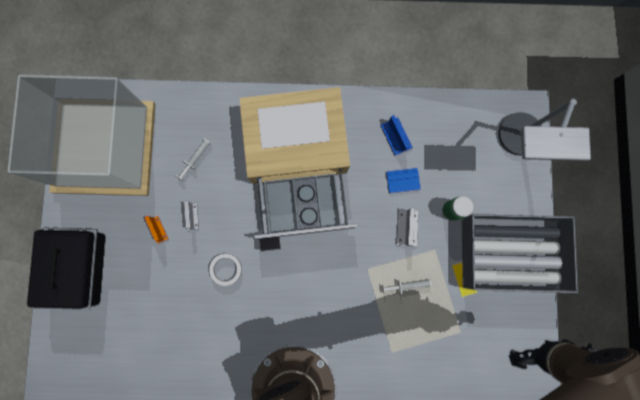

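View pics/scene.png

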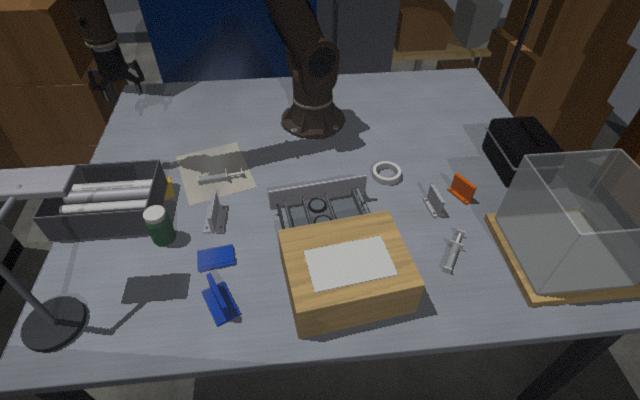

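Top picture: the large-shaped items are grey (row 228, col 406) and blue (132, 400). The small-shaped ones are grey (214, 187) and orange (227, 152). I choose the two grey ones. The lever tab is at (244, 270), and the tray is tilted a few degrees. A close crop follows to check the choice.

```bash
python3 - <<'E'
from h import *
s=snapshot('top'); q=snapshot('scene'); p=s['pixels']
c=lambda a,b,w,h:cv2.resize(p[a:a+h,b:b+w],None,fx=5,fy=5,interpolation=cv2.INTER_CUBIC)
a=c(195,380,50,60);b=c(195,140,70,60); save(np.hstack([a,b]),'crop.png')
def tri(k,i,j,zs=None):
    A=tip_of(k,s);B=tip_of(k,q)
    o1,d1=ray(s,A[i]['point']);o2,d2=ray(q,B[j]['point'])
    d1/=np.linalg.norm(d1);d2/=np.linalg.norm(d2)
    t=np.linalg.lstsq(np.c_[d1,-d2],o2-o1,rcond=None)[0]
    x=o1+d1*t[0];y=o2+d2*t[1]; print(k,np.round((x+y)/2,3),np.linalg.norm(x-y).round(4))
for k,i,j in [('large_bracket_center',0,1),('small_bracket_center',1,0),('bay_large',0,0),('tab',0,1),('front_top',0,0),('cabinet',0,0)]: 
    try: tri(k,i,j)
    except Exception as e: print(k,e)
for n,S in(('top',s),('scene',q)):
  for k in ['large_bracket_center','small_bracket_center','tray','cabinet','front_top']:
    for m in cut_out(k,S)[:3]:
        pts=cv2.findNonZero(m['pixels'].astype(np.uint8)); print(n,k,round(m['conf'],2),cv2.minAreaRect(pts))
print(Ro.from_rotvec(monitor.get_state()['ee_rot']).as_matrix().round(3))
E
```

```text
large_bracket_center [ 0.485 -0.343  0.026] 0.0117
small_bracket_center [ 0.457  0.416 -0.026] 0.0979
bay_large [0.549 0.053 0.045] 0.0102
tab list index out of range
front_top [ 0.461 -0.023  0.103] 0.0104
cabinet [ 0.754  0.013 -0.001] 0.006
top large_bracket_center 0.84 ((395.8000183105469, 135.1000213623047), (37.565940856933594, 20.124608993530273), 63.43495178222656)
top large_bracket_center 0.63 ((407.0, 227.5), (37.0, 20.0), 90.0)
top small_bracket_center 0.78 ((191.5, 215.5), (27.0, 13.0), 90.0)
top small_bracket_center 0.7 ((156.3000030517578, 228.10000610351562), (28.174455642700195, 12.969193458557129), 63.43495178222656)
top tray 0.85 ((298.4498596191406, 206.23519897460938), (73.02998352050781, 100.06217956542969), 75.46554565429688)
top cabinet 0.68 ((298.12628173828125, 169.10028076171875), (154.72232055664062, 103.38709259033203), 83.45370483398438)
top cabinet 0.57 ((406.53350830078125, 285.8241271972656), (7.168640613555908, 47.67660903930664), 84.0938491821289)
top front_top 0.89 ((298.4183654785156, 205.61373901367188), (71.8110122680664, 99.81121826171875), 75.4
[... 909 characters left out ...]
7, 100.44417572021484), 79.69515228271484)
scene tray 0.71 ((215.65858459472656, 257.1796569824219), (21.554353713989258, 40.803951263427734), 76.86598205566406)
scene tray 0.28 ((215.7369842529297, 212.45953369140625), (21.059921264648438, 40.21913146972656), 8.746162414550781)
scene cabinet 0.8 ((347.22607421875, 249.94912719726562), (150.87802124023438, 134.8536376953125), 77.31961059570312)
scene cabinet 0.36 ((214.47802734375, 257.3975524902344), (22.489458084106445, 40.15974426269531), 77.90524291992188)
scene front_top 0.81 ((319.43121337890625, 201.77685546875), (40.72369384765625, 101.02720642089844), 79.99201965332031)
[[ 0.96  0.28 -0.  ]
 [ 0.28 -0.96  0.  ]
 [-0.   -0.   -1.  ]]
```

View pics/crop.png

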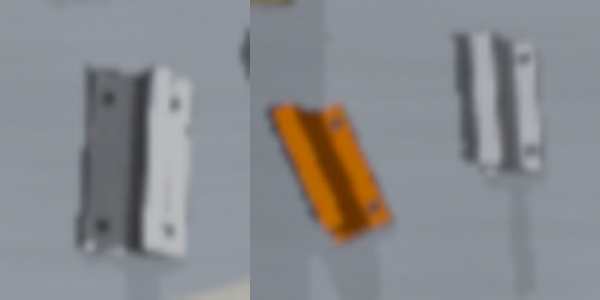

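The chosen pair is confirmed: the left part of the crop is the grey large bracket (wide base). The right part has the orange look-alike at crop (330, 170) and the grey small bracket at crop (500, 100). Both webs run nearly along world x. I'll go above the large one.

```bash
cat >> h.py <<'E'
def plan(goals):
    """goals: list of (xyz, yaw_deg of tool x) ; prints rows tool down"""
    st=monitor.get_state(); p=st['eef_pos'].copy(); R=Ro.from_rotvec(st['ee_rot'])
    for g,yaw in goals:
        g=np.array(g,float); y=np.radians(yaw)
        G=Ro.from_matrix(np.array([[np.cos(y),np.sin(y),0],[np.sin(y),-np.cos(y),0],[0,0,-1]]))
        rv=np.degrees((R.inv()*G).as_rotvec()); D=g-p
        n=int(max(1,np.ceil(max(np.linalg.norm(D)/.048,np.linalg.norm(rv)/8))))
        print('->',g,'n',n)
        for i in range(n):
            d=R.inv().apply(D/n)*1000; r=np.round(rv/n,1)
            print('{"dx":%.0f,"dy":%.0f,"dz":%.0f,"ax":%.1f,"ay":%.1f,"az":%.1f}'%(*d,*r)); R=R*Ro.from_rotvec(np.radians(rv/n))
        p=g;R=G
E
python3 - <<'E'
from h import *
plan([((.46,-.34,.21),-3)])
E
```

```text
-> [ 0.46 -0.34  0.21] n 9
{"dx":38,"dy":-19,"dz":2,"ax":-0.0,"ay":0.0,"az":2.1}
{"dx":38,"dy":-20,"dz":2,"ax":-0.0,"ay":0.0,"az":2.1}
{"dx":37,"dy":-22,"dz":2,"ax":-0.0,"ay":0.0,"az":2.1}
{"dx":36,"dy":-23,"dz":2,"ax":-0.0,"ay":0.0,"az":2.1}
{"dx":35,"dy":-24,"dz":2,"ax":-0.0,"ay":0.0,"az":2.1}
{"dx":34,"dy":-26,"dz":2,"ax":-0.0,"ay":0.0,"az":2.1}
{"dx":33,"dy":-27,"dz":2,"ax":-0.0,"ay":0.0,"az":2.1}
{"dx":32,"dy":-28,"dz":2,"ax":-0.0,"ay":0.0,"az":2.1}
{"dx":31,"dy":-29,"dz":2,"ax":-0.0,"ay":0.0,"az":2.1}
```

Request:
apply_moves(
  rows=[
    {"dx": 38, "dy": -19, "dz": 2, "az": 2.4, "hand": 0},
    {"dx": 38, "dy": -20, "dz": 2, "az": 2.4},
    {"dx": 37, "dy": -22, "dz": 2, "az": 2.4},
    {"dx": 36, "dy": -23, "dz": 2, "az": 2.4},
    {"dx": 35, "dy": -24, "dz": 2, "az": 2.4},
    {"dx": 34, "dy": -26, "dz": 2, "az": 2.4},
    {"dx": 33, "dy": -27, "dz": 2, "az": 2.4},
    {"dx": 32, "dy": -28, "dz": 2, "az": 2.4},
  ],
)

```text
invalid input
```

Request:
apply_moves(
  rows=[
    {"dx": 29, "dy": -29, "dz": 2},
    {},
  ],
)

```text
invalid input
```

```bash
python3 - <<'E'
from h import *
st=monitor.get_state(); po=(st['eef_pos'],st['ee_rot']); print(po)
s=snapshot('wrist'); save(s['pixels'],'w1.png'); print(s['T_tool_cam'],s['fx'])
for d in tip_of('large_bracket_center',s): print(d,at_z(s,d['point'],.033,po))
for m in cut_out('large_bracket_center',s): print(m['conf'],m['bbox'])
E
```

```text
(array([ 0.1749506 , -0.60001445,  0.23128977]), array([-3.11002750e+00, -4.44130386e-01,  4.56731067e-05]))
[[-6.91561743e-04 -9.62469160e-01 -2.71390196e-01  6.87175643e-02]
 [ 9.99999750e-01 -6.26134291e-04 -3.27670735e-04  4.12779165e-05]
 [ 1.45446269e-04 -2.71390355e-01  9.62469352e-01 -1.40934546e-01]
 [ 0.00000000e+00  0.00000000e+00  0.00000000e+00  1.00000000e+00]] 309.70691628693146
0.23 [154.9, 21.7, 103.0, 32.6]
```

View pics/w1.png

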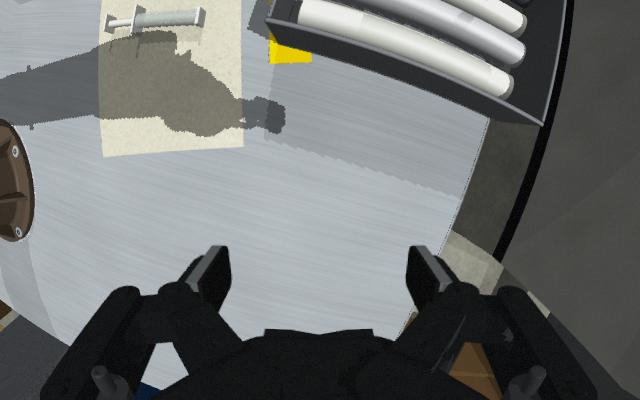

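The arm didn't move: the call was refused, so this picture is from the start pose (bin at the top right, syringe at (20, 155)). I'll send complete rows.

Request:
apply_moves(
  rows=[
    {"ax": 0, "ay": 0, "az": 2.4, "dx": 38, "dy": -19, "dz": 2, "hand": 0},
    {"ax": 0, "ay": 0, "az": 2.4, "dx": 38, "dy": -20, "dz": 2, "hand": 0},
    {"ax": 0, "ay": 0, "az": 2.4, "dx": 37, "dy": -22, "dz": 2, "hand": 0},
    {"ax": 0, "ay": 0, "az": 2.4, "dx": 36, "dy": -23, "dz": 2, "hand": 0},
    {"ax": 0, "ay": 0, "az": 2.4, "dx": 35, "dy": -24, "dz": 2, "hand": 0},
    {"ax": 0, "ay": 0, "az": 2.4, "dx": 34, "dy": -26, "dz": 2, "hand": 0},
    {"ax": 0, "ay": 0, "az": 2.4, "dx": 33, "dy": -27, "dz": 2, "hand": 0},
    {"ax": 0, "ay": 0, "az": 2.4, "dx": 32, "dy": -28, "dz": 2, "hand": 0},
  ],
  force=40,
)

```text
clock: 3.35
eef_pos: [0.4316, -0.372, 0.2155]
ee_rot: [3.14, -0.084, 0.001]
force: [0.3, -0.7, 0.2]
finger_gap: 0.0852
gripper_force: 0.0
```

Request:
apply_moves(
  rows=[
    {"ax": 0, "ay": 0, "az": 0, "dx": 29, "dy": -29, "dz": 2, "hand": 0},
    {"ax": 0, "ay": 0, "az": 0, "dx": 0, "dy": 0, "dz": 0, "hand": 0},
  ],
)

```text
clock: 3.55
eef_pos: [0.466, -0.3398, 0.2131]
ee_rot: [-3.138, 0.066, -0.004]
force: [0.5, 0.9, 0.2]
finger_gap: 0.0852
gripper_force: 0.0
```

```bash
python3 - <<'E'
from h import *
st=monitor.get_state(); po=(st['eef_pos'],st['ee_rot']); print(po, st['clock'])
s=snapshot('wrist'); save(s['pixels'],'w1.png')
for d in tip_of('large_bracket_center',s): print(d,at_z(s,d['point'],.033,po))
for m in cut_out('large_bracket_center',s): print(m['conf'],m['bbox'])
E
```

```text
(array([ 0.46602643, -0.33978283,  0.2130852 ]), array([-3.13804602,  0.06596818, -0.00368417])) 3.55
{'point': [159.0, 317.2], 'conf': 0.75} [ 0.48759408 -0.33915455  0.033     ]
0.64 [318.6, 160.1, 53.9, 113.7]
```

View pics/w1.png

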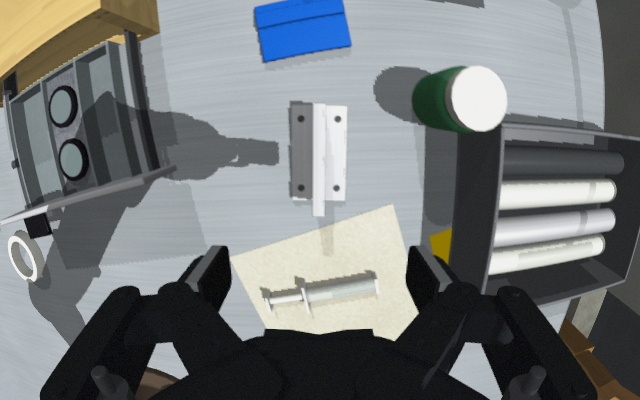

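The wrist picture shows the large bracket: web top from (319, 103) to (319, 216), base corners near (291, 101), (347, 107), (291, 199) and (346, 201). The jar is at (460, 100) and the syringe at (320, 290). The tray is at the left.

```bash
python3 - <<'E'
from h import *
st=monitor.get_state(); po=(st['eef_pos'],st['ee_rot'])
s=snapshot('wrist')
f=lambda r,c,z: at_z(s,(r,c),z,po)
a=f(103,319.5,.066);b=f(215.5,319,.066);print(a,b,(a+b)/2,np.degrees(np.arctan2(*(a-b)[1::-1])),np.linalg.norm(a-b))
c=[f(r,c_,.008) for r,c_ in((101,290.5),(106,348),(199,291),(201.5,346))];print(np.round(c,4),np.mean(c,0))
R=Ro.from_rotvec(po[1]).as_matrix(); print(R.round(3))
# tray rough: bay centres
for k in('bay_large','bay_small'):
  for d in tip_of(k,s): print(k,d,f(*d['point'],.03))
E
```

```text
[ 0.53862631 -0.35152733  0.066     ] [ 0.43050106 -0.34550033  0.066     ] [ 0.48456368 -0.34851383  0.066     ] -3.190417508247993 0.10829309442346736
[[ 0.5447 -0.3201  0.008 ]
 [ 0.5359 -0.3832  0.008 ]
 [ 0.4326 -0.3131  0.008 ]
 [ 0.4262 -0.377   0.008 ]] [ 0.48483423 -0.3483717   0.008     ]
[[ 0.999 -0.051 -0.001]
 [-0.051 -0.999 -0.   ]
 [-0.     0.001 -1.   ]]
bay_large {'point': [140.2, 38.8], 'conf': 0.87} [0.54611589 0.05316918 0.03      ]
bay_small {'point': [112.0, 108.0], 'conf': 0.93} [ 0.56039802 -0.09516091  0.03      ]
```

Request:
apply_moves(
  rows=[
    {"ax": 0, "ay": 0, "az": 0.3, "dx": 10, "dy": 4, "dz": 40, "hand": 0},
    {"ax": 0, "ay": 0, "az": 0, "dx": 9, "dy": 4, "dz": 40, "hand": 0},
    {"ax": 0, "ay": 0, "az": 0, "dx": 0, "dy": 0, "dz": 40, "hand": 0},
    {"ax": 0, "ay": 0, "az": 0, "dx": 0, "dy": 0, "dz": 38, "hand": 0},
    {"ax": 0, "ay": 0, "az": 0, "dx": 0, "dy": 0, "dz": 20, "hand": 0},
    {"ax": 0, "ay": 0, "az": 0, "dx": 0, "dy": 0, "dz": 0, "hand": 0},
  ],
)

```text
clock: 4.45
eef_pos: [0.4766, -0.3546, 0.0324]
ee_rot: [-3.138, 0.092, 0.008]
force: [0.3, -0.4, 0.2]
finger_gap: 0.0855
gripper_force: 0.0
```

Request:
apply_moves(
  rows=[
    {"ax": 0, "ay": 0, "az": 0, "dx": 0, "dy": 0, "dz": 0, "hand": 1},
    {"ax": 0, "ay": 0, "az": 0, "dx": 0, "dy": 0, "dz": 0, "hand": 1},
    {"ax": 0, "ay": 0, "az": 0, "dx": 0, "dy": 0, "dz": 0, "hand": 1},
    {"ax": 0, "ay": 0, "az": 0, "dx": 0, "dy": 0, "dz": 0, "hand": 1},
    {"ax": 0, "ay": 0, "az": 0, "dx": 0, "dy": 0, "dz": 0, "hand": 1},
    {"ax": 0, "ay": 0, "az": 0, "dx": 0, "dy": 0, "dz": 0, "hand": 1},
  ],
  force=50,
)

```text
clock: 5.05
eef_pos: [0.4801, -0.3546, 0.0362]
ee_rot: [3.14, -0.088, 0.002]
force: [-1.4, 3.8, 7.7]
finger_gap: 0.011
gripper_force: 50.8
```

```bash
python3 - <<'E'
from h import *
plan([((.48,-.35,.20),-3),((.43,.0,.25),6.5)])
E
```

```text
-> [ 0.48 -0.35  0.2 ] n 4
{"dx":-0,"dy":-1,"dz":-41,"ax":0.0,"ay":-0.0,"az":-0.1}
{"dx":-0,"dy":-1,"dz":-41,"ax":0.0,"ay":-0.0,"az":-0.1}
{"dx":-0,"dy":-1,"dz":-41,"ax":0.0,"ay":-0.0,"az":-0.1}
{"dx":-0,"dy":-1,"dz":-41,"ax":0.0,"ay":-0.0,"az":-0.1}
-> [0.43 0.   0.25] n 8
{"dx":-9,"dy":-43,"dz":-6,"ax":0.0,"ay":0.0,"az":-1.2}
{"dx":-8,"dy":-44,"dz":-6,"ax":0.0,"ay":0.0,"az":-1.2}
{"dx":-7,"dy":-44,"dz":-6,"ax":0.0,"ay":0.0,"az":-1.2}
{"dx":-6,"dy":-44,"dz":-6,"ax":0.0,"ay":0.0,"az":-1.2}
{"dx":-5,"dy":-44,"dz":-6,"ax":0.0,"ay":0.0,"az":-1.2}
{"dx":-4,"dy":-44,"dz":-6,"ax":0.0,"ay":0.0,"az":-1.2}
{"dx":-3,"dy":-44,"dz":-6,"ax":0.0,"ay":0.0,"az":-1.2}
{"dx":-2,"dy":-44,"dz":-6,"ax":0.0,"ay":0.0,"az":-1.2}
```

Request:
apply_moves(
  rows=[
    {"ax": 0, "ay": 0, "az": 0, "dx": 0, "dy": 0, "dz": -20, "hand": 1},
    {"ax": 0, "ay": 0, "az": 0, "dx": 0, "dy": -1, "dz": -41, "hand": 1},
    {"ax": 0, "ay": 0, "az": 0, "dx": 0, "dy": -1, "dz": -41, "hand": 1},
    {"ax": 0, "ay": 0, "az": 0, "dx": 0, "dy": -1, "dz": -41, "hand": 1},
    {"ax": 0, "ay": 0, "az": -1.2, "dx": -9, "dy": -25, "dz": -20, "hand": 1},
    {"ax": 0, "ay": 0, "az": -1.2, "dx": -8, "dy": -40, "dz": -10, "hand": 1},
  ],
)

```text
clock: 5.65
eef_pos: [0.4653, -0.2887, 0.2104]
ee_rot: [3.138, -0.029, 0.004]
force: [-0.3, 0.6, -4.0]
finger_gap: 0.0113
gripper_force: 49.3
```

Request:
apply_moves(
  rows=[
    {"ax": 0, "ay": 0, "az": -1.2, "dx": -7, "dy": -44, "dz": -6, "hand": 1},
    {"ax": 0, "ay": 0, "az": -1.2, "dx": -6, "dy": -44, "dz": -6, "hand": 1},
    {"ax": 0, "ay": 0, "az": -1.2, "dx": -5, "dy": -44, "dz": -6, "hand": 1},
    {"ax": 0, "ay": 0, "az": -1.2, "dx": -4, "dy": -44, "dz": -6, "hand": 1},
    {"ax": 0, "ay": 0, "az": -1.2, "dx": -3, "dy": -44, "dz": -6, "hand": 1},
    {"ax": 0, "ay": 0, "az": -1.2, "dx": -2, "dy": -44, "dz": 0, "hand": 1},
    {"ax": 0, "ay": 0, "az": 0, "dx": 0, "dy": -20, "dz": 0, "hand": 1},
    {"ax": 0, "ay": 0, "az": 0, "dx": 0, "dy": 0, "dz": 0, "hand": 1},
  ],
)

```text
clock: 6.45
eef_pos: [0.4255, -0.0001, 0.2383]
ee_rot: [-3.136, -0.182, 0.0]
force: [0.3, -0.6, -3.7]
finger_gap: 0.0115
gripper_force: 49.5
```

```bash
python3 - <<'E'
from h import *
st=monitor.get_state(); po=(st['eef_pos'],st['ee_rot']); print(po, st['clock'],Ro.from_rotvec(po[1]).as_matrix()[:,0],st['finger_gap'])
s=snapshot('wrist'); save(s['pixels'],'w2.png')
for k,z in (('bay_large',.03),('bay_small',.03),('tab',.059),('front_top',.1)):
  for d in tip_of(k,s): print(k,d,at_z(s,d['point'],z,po))
E
```

```text
(array([ 4.25508842e-01, -1.11919570e-04,  2.38327304e-01]), array([-3.13577698e+00, -1.82337487e-01,  6.48677184e-05])) 6.45 [ 9.93260531e-01  1.15903053e-01 -1.11106884e-05] 0.01148581674664155
bay_large {'point': [91.8, 86.4], 'conf': 0.63} [0.50962765 0.32783589 0.03      ]
bay_large {'point': [67.7, 283.4], 'conf': 0.56} [0.54149006 0.05237445 0.03      ]
bay_small {'point': [70.8, 409.0], 'conf': 0.59} [ 0.55786654 -0.08867641  0.03      ]
tab {'point': [170.2, 242.6], 'conf': 0.74} [0.42602942 0.08157507 0.059     ]
tab {'point': [68.1, 283.8], 'conf': 0.53} [0.53714124 0.04821201 0.059     ]
```

View pics/w2.png

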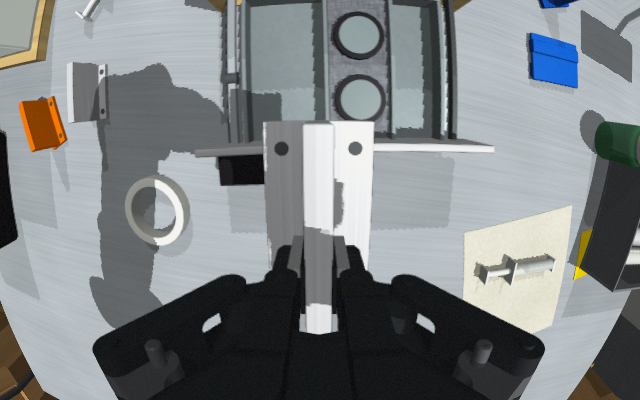

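The large bracket is held upright and aligned. The tray's walls show at row 70: left wall near col 240, dividers near cols 327 and 392, right wall near col 443. The tab is at (242, 170), the panel top runs from (196, 153) to (493, 149), the orange look-alike is at (42, 124), and the small grey bracket is at (86, 92).

```bash
python3 - <<'E'
from h import *
st=monitor.get_state(); po=(st['eef_pos'],st['ee_rot'])
s=snapshot('wrist')
f=lambda c,r,z: at_z(s,(r,c),z,po)
A=f(196,153,.1);B=f(493,149,.1); d=A-B; print('panel',A,B,(A+B)/2,np.linalg.norm(d),np.degrees(np.arctan2(-d[0],d[1])))
# lateral coordinates: profile along row 60..80
y=np.radians(6.6);C=np.array([.754,.013]);ex=np.array([np.cos(y),np.sin(y)]);ey=np.array([-ex[1],ex[0]])
g=cv2.cvtColor(s['pixels'],cv2.COLOR_RGB2GRAY)
for r in(40,100):
  print(r,[(c,int(g[r,c])) for c in range(220,465,1) if abs(int(g[r,c+1])-int(g[r,c-1]))>25])
for c,r in ((238,70),(327,70),(392,70),(443,70)):
  p=f(c,r,.058)[:2]; print(c,p,(p-C)@ex,(p-C)@ey)
for k in('bay_large','bay_small','tab'):
  for d in tip_of(k,s)[:2]:
    p=f(d['point'][1],d['point'][0],.059 if k=='tab' else .03)[:2];print(k,(p-C)@ex,(p-C)@ey)
cr=s['pixels'][0:200,180:500]; save(cv2.resize(cr,None,fx=2.4,fy=2.4,interpolation=cv2.INTER_CUBIC),'w2c.png')
E
```

```text
panel [0.44859195 0.11509103 0.1       ] [ 0.48696121 -0.17541905  0.1       ] [ 0.46777658 -0.03016401  0.1       ] 0.29303294796070606 7.523821582697225
40 [(220, 46), (221, 124), (222, 164), (227, 175), (228, 146), (230, 125), (231, 163), (232, 172), (233, 127), (235, 125), (238, 130), (239, 100), (244, 91), (245, 121), (305, 153), (306, 118), (307, 74), (316, 72), (317, 112), (318, 147), (320, 142), (321, 109), (324, 83), (325, 58), (327, 42), (333, 43), (334, 121), (335, 150), (371, 153), (372, 117), (373, 47), (377, 57), (378, 114), (379, 113), (380, 78), (381, 62), (383, 50), (384, 90), (385, 137), (415, 149), (416, 109), (417, 71), (433, 49), (434, 114), (435, 150), (437, 158), (438, 183), (439, 188), (440, 95), (441, 73), (442, 27), (445, 30), (446, 68), (450, 87), (451, 190)]
100 [(222, 68), (223, 155), (224, 191), (228, 191), (229, 146), (230, 84), (232, 70), (241, 61), (246, 53), (247, 86), (280, 86), (281, 150), (308, 169), (309, 120), (310, 91), (319, 112), (320, 167), (322, 166), (323, 129), (326, 128), (327, 84), (328, 77), (329, 45), (334, 52), (335, 147), (374, 164), (375, 129), (376, 63), (379, 65), (380, 96), (386, 76), (387, 168), (417, 152), (418, 105), (427, 65), (435, 46), (436, 132), (437, 170), (439, 188), (440, 223), (441, 227), (442, 150), (443, 88), (444, 41), (447, 26), (448, 83), (449, 105), (452, 108), (453, 183)]
238 [0.53353557 0.0909429 ] -0.21004482623106024 0.10276590983983971
327 [ 0.54054128 -0.00114747] -0.21367015169069367 0.0104806295929436
392 [ 0.55032087 -0.06799575] -0.2116387196794345 -0.0570486737868492
443 [ 0.56155301 -0.1246844 ] -0.2069966486719281 -0.11465262531568719
bay_large -0.20472135414916098 0.062359647679812155
bay_large -0.20670007602975202 0.3461911513456376
bay_small -0.20526481188787327 -0.07710995356843932
tab -0.31634144897898264 0.10506021868881146
```

View pics/w2c.png

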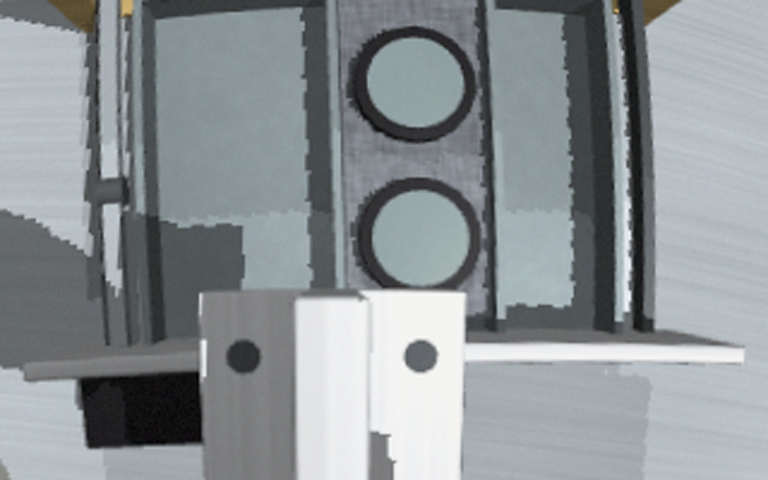

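```bash
python3 - <<'E'
from h import *
plan([((.5365,.05,.20),6.9),((.5365,.05,.075),6.9)])
E
```

```text
-> [0.5365 0.05   0.2   ] n 3
{"dx":38,"dy":-14,"dz":13,"ax":0.0,"ay":0.0,"az":-0.2}
{"dx":39,"dy":-14,"dz":13,"ax":0.0,"ay":0.0,"az":-0.2}
{"dx":39,"dy":-14,"dz":13,"ax":0.0,"ay":0.0,"az":-0.2}
-> [0.5365 0.05   0.075 ] n 3
{"dx":0,"dy":0,"dz":42,"ax":0.0,"ay":0.0,"az":0.0}
{"dx":0,"dy":0,"dz":42,"ax":0.0,"ay":0.0,"az":0.0}
{"dx":0,"dy":0,"dz":42,"ax":0.0,"ay":0.0,"az":0.0}
```

Request:
apply_moves(
  rows=[
    {"ax": 0, "ay": 0, "az": -0.2, "dx": 38, "dy": -14, "dz": 13, "hand": 1},
    {"ax": 0, "ay": 0, "az": -0.2, "dx": 39, "dy": -14, "dz": 13, "hand": 1},
    {"ax": 0, "ay": 0, "az": 0, "dx": 39, "dy": -14, "dz": 13, "hand": 1},
    {"ax": 0, "ay": 0, "az": 0, "dx": 0, "dy": 0, "dz": 40, "hand": 1},
    {"ax": 0, "ay": 0, "az": 0, "dx": 0, "dy": 0, "dz": 20, "hand": 1},
    {"ax": 0, "ay": 0, "az": 0, "dx": 0, "dy": 0, "dz": 0, "hand": 1},
    {"ax": 0, "ay": 0, "az": 0, "dx": 0, "dy": 0, "dz": 0, "hand": 1},
  ],
)

```text
clock: 7.6
eef_pos: [0.5369, 0.0515, 0.1396]
ee_rot: [3.136, 0.184, -0.0]
force: [0.4, -0.8, -3.1]
finger_gap: 0.0113
gripper_force: 49.4
```

```bash
python3 - <<'E'
from h import *
for i in range(4):
    st=monitor.get_state(); print(st['eef_pos'],st['ee_rot'],st['force'])
    s=snapshot('top')
plan([((.5365,.05,.068),6.9)])
E
```

```text
[0.53694428 0.05152972 0.13964045] [ 3.13615604e+00  1.84295824e-01 -4.80825188e-04] [ 0.35924875 -0.79326399 -3.09935052]
[0.53754372 0.05168506 0.14047131] [-3.13606105e+00 -1.84352842e-01 -2.45993970e-03] [-0.32379769  0.11766871 -2.61079333]
[0.53780906 0.05177744 0.14086038] [-3.13598944 -0.18429497 -0.00406925] [ 0.70562462 -1.16639184 -3.95016413]
[0.53781915 0.05177855 0.14096487] [-3.13602427 -0.18435391 -0.00453863] [-0.27633058 -0.10670908 -3.50467978]
-> [0.5365 0.05   0.068 ] n 2
{"dx":-1,"dy":1,"dz":36,"ax":0.0,"ay":-0.1,"az":-0.1}
{"dx":-1,"dy":1,"dz":36,"ax":0.0,"ay":-0.1,"az":-0.1}
```

Request:
apply_moves(
  rows=[
    {"ax": 0, "ay": 0, "az": 0, "dx": -1, "dy": 1, "dz": 30, "hand": 1},
    {"ax": 0, "ay": 0, "az": 0, "dx": 0, "dy": 1, "dz": 20, "hand": 1},
    {"ax": 0, "ay": 0, "az": 0, "dx": 0, "dy": 0, "dz": 15, "hand": 1},
    {"ax": 0, "ay": 0, "az": 0, "dx": 0, "dy": 0, "dz": 6, "hand": 1},
    {"ax": 0, "ay": 0, "az": 0, "dx": 0, "dy": 0, "dz": 0, "hand": 1},
    {"ax": 0, "ay": 0, "az": 0, "dx": 0, "dy": 0, "dz": 0, "hand": 1},
  ],
)

```text
clock: 8.4
eef_pos: [0.5368, 0.0498, 0.0694]
ee_rot: [-3.136, -0.185, -0.003]
force: [-0.7, -0.6, -4.8]
finger_gap: 0.0113
gripper_force: 49.4
```

Request:
apply_moves(
  rows=[
    {"ax": 0, "ay": 0, "az": 0, "dx": 0, "dy": 0, "dz": 2, "hand": 1},
    {"ax": 0, "ay": 0, "az": 0, "dx": 0, "dy": 0, "dz": 0, "hand": 1},
    {"ax": 0, "ay": 0, "az": 0, "dx": 0, "dy": 0, "dz": 0, "hand": 1},
  ],
)

```text
clock: 8.7
eef_pos: [0.5362, 0.0497, 0.0667]
ee_rot: [3.136, 0.185, 0.001]
force: [-0.4, -0.6, -4.0]
finger_gap: 0.0112
gripper_force: 49.4
```

Request:
apply_moves(
  rows=[
    {"ax": 0, "ay": 0, "az": 0, "dx": 0, "dy": 0, "dz": 1.5, "hand": 1},
    {"ax": 0, "ay": 0, "az": 0, "dx": 0, "dy": 0, "dz": 0, "hand": 1},
    {"ax": 0, "ay": 0, "az": 0, "dx": 0, "dy": 0, "dz": 0, "hand": 1},
  ],
)

```text
clock: 9.0
eef_pos: [0.5373, 0.0499, 0.0661]
ee_rot: [-3.136, -0.185, -0.004]
force: [-0.7, -0.0, 7.9]
finger_gap: 0.0112
gripper_force: 51.3
```

The floor contact is felt (+8 N). I'll release and rise.

Request:
apply_moves(
  rows=[
    {"ax": 0, "ay": 0, "az": 0, "dx": 0, "dy": 0, "dz": 0, "hand": 0.6},
    {"ax": 0, "ay": 0, "az": 0, "dx": 0, "dy": 0, "dz": 0, "hand": 0.6},
    {"ax": 0, "ay": 0, "az": 0, "dx": 0, "dy": 0, "dz": 0, "hand": 0.6},
    {"ax": 0, "ay": 0, "az": 0, "dx": 0, "dy": 0, "dz": -20, "hand": 0.6},
    {"ax": 0, "ay": 0, "az": 0, "dx": 0, "dy": 0, "dz": -40, "hand": 0.6},
    {"ax": 0, "ay": 0, "az": 0, "dx": 0, "dy": 0, "dz": -45, "hand": 0},
    {"ax": 0, "ay": 0, "az": 0, "dx": -10, "dy": 0, "dz": -45, "hand": 0},
    {"ax": 0, "ay": 0, "az": 0, "dx": -20, "dy": -30, "dz": -10, "hand": 0},
  ],
)

```text
clock: 9.8
eef_pos: [0.5063, 0.0732, 0.2295]
ee_rot: [3.136, 0.175, 0.013]
force: [1.3, 1.1, -0.7]
finger_gap: 0.0758
gripper_force: 0.0
```

```bash
python3 - <<'E'
from h import *
st=monitor.get_state(); po=(st['eef_pos'],st['ee_rot']);print(po,st['clock'],st['finger_gap'])
s=snapshot('wrist')
for k in('large_bracket_center','bay_large','small_bracket_center'):
  for d in tip_of(k,s)[:3]: print(k,d,at_z(s,d['point'],.063 if k[0]=='l' else .033,po))
plan([((.475,.345,.21),5)])
E
```

```text
(array([0.50628681, 0.07322503, 0.22949709]), array([3.13596371, 0.17522643, 0.01275759])) 9.8 0.07584659763478185
large_bracket_center {'point': [144.8, 342.7], 'conf': 0.68} [0.54762997 0.05309082 0.063     ]
large_bracket_center {'point': [30.2, 590.2], 'conf': 0.66} [ 0.76446122 -0.26766867  0.063     ]
small_bracket_center {'point': [183.5, 65.2], 'conf': 0.98} [0.46362386 0.43724566 0.033     ]
small_bracket_center {'point': [156.3, 118.3], 'conf': 0.91} [0.50895979 0.32935272 0.033     ]
-> [0.475 0.345 0.21 ] n 6
{"dx":1,"dy":-45,"dz":3,"ax":0.0,"ay":-0.0,"az":0.3}
{"dx":1,"dy":-45,"dz":3,"ax":0.0,"ay":-0.0,"az":0.3}
{"dx":0,"dy":-45,"dz":3,"ax":0.0,"ay":-0.0,"az":0.3}
{"dx":0,"dy":-45,"dz":3,"ax":0.0,"ay":-0.0,"az":0.3}
{"dx":-0,"dy":-45,"dz":3,"ax":0.0,"ay":-0.0,"az":0.3}
{"dx":-0,"dy":-45,"dz":3,"ax":0.0,"ay":-0.0,"az":0.3}
```

Large bracket sits in its bay. On to the small one.

Request:
apply_moves(
  rows=[
    {"ax": 0, "ay": 0, "az": 0.3, "dx": 1, "dy": -45, "dz": 3, "hand": 0},
    {"ax": 0, "ay": 0, "az": 0.3, "dx": 1, "dy": -45, "dz": 3, "hand": 0},
    {"ax": 0, "ay": 0, "az": 0.3, "dx": 0, "dy": -45, "dz": 3, "hand": 0},
    {"ax": 0, "ay": 0, "az": 0.3, "dx": 0, "dy": -45, "dz": 3, "hand": 0},
    {"ax": 0, "ay": 0, "az": 0.3, "dx": 0, "dy": -45, "dz": 3, "hand": 0},
    {"ax": 0, "ay": 0, "az": 0.3, "dx": 0, "dy": -35, "dz": 3, "hand": 0},
    {"ax": 0, "ay": 0, "az": 0, "dx": 0, "dy": 0, "dz": 0, "hand": 0},
    {"ax": 0, "ay": 0, "az": 0, "dx": 0, "dy": 0, "dz": 0, "hand": 0},
  ],
)

```text
clock: 10.8
eef_pos: [0.4773, 0.3345, 0.2053]
ee_rot: [3.137, 0.137, -0.003]
force: [0.5, -1.1, 0.2]
finger_gap: 0.0854
gripper_force: 0.0
```

```bash
python3 - <<'E'
from h import *
st=monitor.get_state(); po=(st['eef_pos'],st['ee_rot']);print(po,st['clock'],st['finger_gap'])
s=snapshot('wrist'); save(s['pixels'],'w3.png')
for d in tip_of('small_bracket_center',s)[:3]: print(d,at_z(s,d['point'],.033,po))
E
```

```text
(array([0.4772945 , 0.33452508, 0.20528655]), array([ 3.13703505e+00,  1.37399628e-01, -2.93024629e-03])) 10.8 0.08535725230107367
{'point': [182.0, 224.1], 'conf': 0.96} [0.46705723 0.43428906 0.033     ]
{'point': [149.8, 325.1], 'conf': 0.66} [0.50923271 0.33003132 0.033     ]
```

View pics/w3.png

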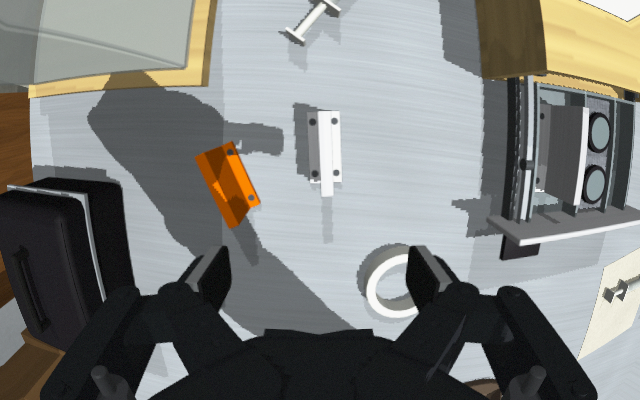

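The small grey bracket's web top runs from (324, 110) to (327, 197), and its base spans (306..342, 112..183). The orange look-alike is at (230, 185) and stays. The large bracket stands in its bay at (570, 155).

```bash
python3 - <<'E'
from h import *
st=monitor.get_state(); po=(st['eef_pos'],st['ee_rot']); s=snapshot('wrist')
f=lambda c,r,z: at_z(s,(r,c),z,po)
p=s['pixels'][95:215,290:360].astype(int).sum(2)
for r in (120,140,160,180,190): 
    g=s['pixels'][r,295:355].astype(int).sum(1)//3; print(r,list(g))
a=f(324,110,.066);b=f(327,196,.066);print(a,b,(a+b)/2,np.degrees(np.arctan2(*(a-b)[1::-1])),np.linalg.norm(a-b))
c=[f(*q,.008) for q in((306,112),(341,111),(309,182),(342,183))];print(np.round(c,4),np.mean(c,0))
plan([(((a+b)/2*[1,1,0]+[0,0,.036]),np.degrees(np.arctan2(*(a-b)[1::-1])))])
E
```

```text
120 [np.int64(106), np.int64(107), np.int64(105), np.int64(107), np.int64(107), np.int64(105), np.int64(104), np.int64(108), np.int64(108), np.int64(110), np.int64(124), np.int64(133), np.int64(118), np.int64(70), np.int64(68), np.int64(64), np.int64(68), np.int64(89), np.int64(115), np.int64(137), np.int64(191), np.int64(235), np.int64(244), np.int64(244), np.int64(244), np.int64(245), np.int64(247), np.int64(247), np.int64(246), np.int64(247), np.int64(247), np.int64(247), np.int64(245), np.int64(185), np.int64(119), np.int64(107), np.int64(104), np.int64(104), np.int64(106), np.int64(131), np.int64(215), np.int64(240), np.int64(238), np.int64(201), np.int64(201), np.int64(201), np.int64(200), np.int64(202), np.int64(199), np.int64(199), np.int64(200), np.int64(200), np.int64(201), np.int64(201), np.int64(199), np.int64(200), np.int64(199), np.int64(199), np.int64(199), np.int64(198)]
140 [np.int64(110), np.int64(111), np.int64(111), np.int64(110), np.int64(109), np.int64(110), np.int64(111), np.int64(108), np.int64(109), np.int64(109), np.int64(110), np.int64(123), np.int64(138), 
[... 3244 characters left out ...]
nt64(208), np.int64(206), np.int64(206), np.int64(206), np.int64(207), np.int64(206), np.int64(207), np.int64(208), np.int64(206), np.int64(205), np.int64(206), np.int64(206)]
[0.55000406 0.33346815 0.066     ] [0.47070451 0.32370595 0.066     ] [0.51035429 0.32858705 0.066     ] 7.018108780492545 0.07989818590139677
[[0.5469 0.3515 0.008 ]
 [0.5513 0.3139 0.008 ]
 [0.4695 0.3422 0.008 ]
 [0.4715 0.3051 0.008 ]] [0.50982198 0.32818576 0.008     ]
-> [0.51035429 0.32858705 0.036     ] n 4
{"dx":8,"dy":2,"dz":43,"ax":0.0,"ay":0.0,"az":-0.6}
{"dx":8,"dy":2,"dz":43,"ax":0.0,"ay":0.0,"az":-0.6}
{"dx":8,"dy":2,"dz":43,"ax":0.0,"ay":0.0,"az":-0.6}
{"dx":8,"dy":2,"dz":43,"ax":0.0,"ay":0.0,"az":-0.6}
```

Request:
apply_moves(
  rows=[
    {"ax": 0, "ay": 0, "az": -0.6, "dx": 8, "dy": 2, "dz": 42, "hand": 0.2},
    {"ax": 0, "ay": 0, "az": -0.6, "dx": 8, "dy": 2, "dz": 42, "hand": 0.2},
    {"ax": 0, "ay": 0, "az": -0.6, "dx": 8, "dy": 2, "dz": 42, "hand": 0.2},
    {"ax": 0, "ay": 0, "az": -0.4, "dx": 8, "dy": 3, "dz": 28, "hand": 0.2},
    {"ax": 0, "ay": 0, "az": 0, "dx": 0, "dy": 0, "dz": 15, "hand": 0.2},
    {"ax": 0, "ay": 0, "az": 0, "dx": 0, "dy": 0, "dz": 0, "hand": 0.2},
    {"ax": 0, "ay": 0, "az": 0, "dx": 0, "dy": 0, "dz": 0, "hand": 0.2},
  ],
)

```text
clock: 11.65
eef_pos: [0.5104, 0.3293, 0.0389]
ee_rot: [-3.135, -0.195, -0.001]
force: [1.1, -0.1, 0.7]
finger_gap: 0.0687
gripper_force: 0.0
```

Request:
apply_moves(
  rows=[
    {"ax": 0, "ay": 0, "az": 0, "dx": 0, "dy": 0, "dz": 0, "hand": 1},
    {"ax": 0, "ay": 0, "az": 0, "dx": 0, "dy": 0, "dz": 0, "hand": 1},
    {"ax": 0, "ay": 0, "az": 0, "dx": 0, "dy": 0, "dz": 0, "hand": 1},
    {"ax": 0, "ay": 0, "az": 0, "dx": 0, "dy": 0, "dz": 0, "hand": 1},
    {"ax": 0, "ay": 0, "az": 0, "dx": 0, "dy": 0, "dz": 0, "hand": 1},
    {"ax": 0, "ay": 0, "az": 0, "dx": 0, "dy": 0, "dz": 0, "hand": 1},
  ],
  force=50,
)

```text
clock: 12.25
eef_pos: [0.5102, 0.3294, 0.0382]
ee_rot: [-3.135, -0.196, -0.001]
force: [-2.2, 0.1, 5.1]
finger_gap: 0.0113
gripper_force: 54.7
```

```bash
python3 - <<'E'
from h import *
st=monitor.get_state();print(st['eef_pos'],st['ee_rot'],st['finger_gap'],st['force'])
E
```

```text
[0.51018941 0.32939552 0.03824729] [-3.13506981e+00 -1.96296331e-01 -7.64404325e-04] 0.011328684795411301 [-2.18522277  0.05809104  5.11087685]
```

```bash
python3 - <<'E'
from h import *
plan([((.51,.33,.14),7),((.52,.25,.24),7),((.558,-.0875,.22),7),((.558,-.0875,.12),7)])
E
```

```text
-> [0.51 0.33 0.14] n 3
{"dx":-0,"dy":-0,"dz":-34,"ax":-0.0,"ay":-0.0,"az":0.1}
{"dx":-0,"dy":-0,"dz":-34,"ax":-0.0,"ay":-0.0,"az":0.1}
{"dx":-0,"dy":-0,"dz":-34,"ax":-0.0,"ay":-0.0,"az":0.1}
-> [0.52 0.25 0.24] n 3
{"dx":0,"dy":27,"dz":-33,"ax":0.0,"ay":0.0,"az":0.0}
{"dx":0,"dy":27,"dz":-33,"ax":0.0,"ay":0.0,"az":0.0}
{"dx":0,"dy":27,"dz":-33,"ax":0.0,"ay":0.0,"az":0.0}
-> [ 0.558  -0.0875  0.22  ] n 8
{"dx":-0,"dy":42,"dz":2,"ax":0.0,"ay":0.0,"az":0.0}
{"dx":-0,"dy":42,"dz":2,"ax":0.0,"ay":0.0,"az":0.0}
{"dx":-0,"dy":42,"dz":2,"ax":0.0,"ay":0.0,"az":0.0}
{"dx":-0,"dy":42,"dz":2,"ax":0.0,"ay":0.0,"az":0.0}
{"dx":-0,"dy":42,"dz":2,"ax":0.0,"ay":0.0,"az":0.0}
{"dx":-0,"dy":42,"dz":2,"ax":0.0,"ay":0.0,"az":0.0}
{"dx":-0,"dy":42,"dz":2,"ax":0.0,"ay":0.0,"az":0.0}
{"dx":-0,"dy":42,"dz":2,"ax":0.0,"ay":0.0,"az":0.0}
-> [ 0.558  -0.0875  0.12  ] n 3
{"dx":0,"dy":0,"dz":33,"ax":0.0,"ay":0.0,"az":0.0}
{"dx":0,"dy":0,"dz":33,"ax":0.0,"ay":0.0,"az":0.0}
{"dx":0,"dy":0,"dz":33,"ax":0.0,"ay":0.0,"az":0.0}
```

Request:
apply_moves(
  rows=[
    {"ax": 0, "ay": 0, "az": 0, "dx": 0, "dy": 0, "dz": -20, "hand": 1},
    {"ax": 0, "ay": 0, "az": 0, "dx": 0, "dy": 0, "dz": -40, "hand": 1},
    {"ax": 0, "ay": 0, "az": 0, "dx": 0, "dy": 0, "dz": -42, "hand": 1},
    {"ax": 0, "ay": 0, "az": 0, "dx": 0, "dy": 27, "dz": -33, "hand": 1},
    {"ax": 0, "ay": 0, "az": 0, "dx": 0, "dy": 27, "dz": -33, "hand": 1},
    {"ax": 0, "ay": 0, "az": 0, "dx": 0, "dy": 27, "dz": -33, "hand": 1},
    {"ax": 0, "ay": 0, "az": 0, "dx": 0, "dy": 42, "dz": 0, "hand": 1},
    {"ax": 0, "ay": 0, "az": 0, "dx": 0, "dy": 42, "dz": 0, "hand": 1},
  ],
)

```text
clock: 13.05
eef_pos: [0.5308, 0.1643, 0.2396]
ee_rot: [-3.135, -0.198, -0.002]
force: [0.4, -0.6, -3.5]
finger_gap: 0.011
gripper_force: 53.5
```

Request:
apply_moves(
  rows=[
    {"ax": 0, "ay": 0, "az": 0, "dx": 0, "dy": 42, "dz": 0, "hand": 1},
    {"ax": 0, "ay": 0, "az": 0, "dx": 0, "dy": 42, "dz": 0, "hand": 1},
    {"ax": 0, "ay": 0, "az": 0, "dx": 0, "dy": 42, "dz": 0, "hand": 1},
    {"ax": 0, "ay": 0, "az": 0, "dx": 0, "dy": 42, "dz": 0, "hand": 1},
    {"ax": 0, "ay": 0, "az": 0, "dx": 0, "dy": 42, "dz": 0, "hand": 1},
    {"ax": 0, "ay": 0, "az": 0, "dx": 0, "dy": 42, "dz": 0, "hand": 1},
    {"ax": 0, "ay": 0, "az": 0, "dx": 0, "dy": 0, "dz": 0, "hand": 1},
    {"ax": 0, "ay": 0, "az": 0, "dx": 0, "dy": 0, "dz": 0, "hand": 1},
  ],
)

```text
clock: 13.85
eef_pos: [0.5615, -0.086, 0.2381]
ee_rot: [-3.136, -0.192, 0.002]
force: [0.7, 0.7, -2.5]
finger_gap: 0.0109
gripper_force: 53.5
```

```bash
python3 - <<'E'
from h import *
s=snapshot('top')
st=monitor.get_state();print(st['eef_pos'],st['ee_rot'],st['finger_gap'],st['force'])
plan([((.558,-.0875,.12),7),((.558,-.0875,.075),7)])
E
```

```text
[ 0.56159921 -0.08436031  0.23825956] [-3.13477628e+00 -1.95364917e-01  1.75117617e-03] 0.011314473889518863 [-0.01629775  1.04821246 -2.30339481]
-> [ 0.558  -0.0875  0.12  ] n 3
{"dx":-1,"dy":1,"dz":39,"ax":-0.0,"ay":0.0,"az":0.0}
{"dx":-1,"dy":1,"dz":39,"ax":-0.0,"ay":0.0,"az":0.0}
{"dx":-1,"dy":1,"dz":39,"ax":-0.0,"ay":0.0,"az":0.0}
-> [ 0.558  -0.0875  0.075 ] n 1
{"dx":0,"dy":0,"dz":45,"ax":0.0,"ay":0.0,"az":0.0}
```

Request:
apply_moves(
  rows=[
    {"ax": 0, "ay": 0, "az": 0, "dx": -2, "dy": 1, "dz": 45, "hand": 1},
    {"ax": 0, "ay": 0, "az": 0, "dx": -2, "dy": 1, "dz": 45, "hand": 1},
    {"ax": 0, "ay": 0, "az": 0, "dx": 0, "dy": 1, "dz": 38, "hand": 1},
    {"ax": 0, "ay": 0, "az": 0, "dx": 0, "dy": 0, "dz": 0, "hand": 1},
    {"ax": 0, "ay": 0, "az": 0, "dx": 0, "dy": 0, "dz": 0, "hand": 1},
  ],
)

```text
clock: 14.4
eef_pos: [0.5585, -0.0867, 0.1113]
ee_rot: [-3.135, -0.199, 0.001]
force: [0.5, 0.5, -1.3]
finger_gap: 0.0108
gripper_force: 53.3
```

```bash
python3 - <<'E'
from h import *
s=snapshot('top')
st=monitor.get_state();po=(st['eef_pos'],st['ee_rot']);print(po,st['force'])
w=snapshot('wrist'); save(cv2.resize(w['pixels'][:,160:480],None,fx=1.5,fy=1.5),'w4.png')
E
```

```text
(array([ 0.5596574 , -0.08704191,  0.11251814]), array([-3.13509681e+00, -1.98359928e-01, -3.08291936e-03])) [-0.10707095  0.1148167  -2.0562214 ]
```

View pics/w4.png

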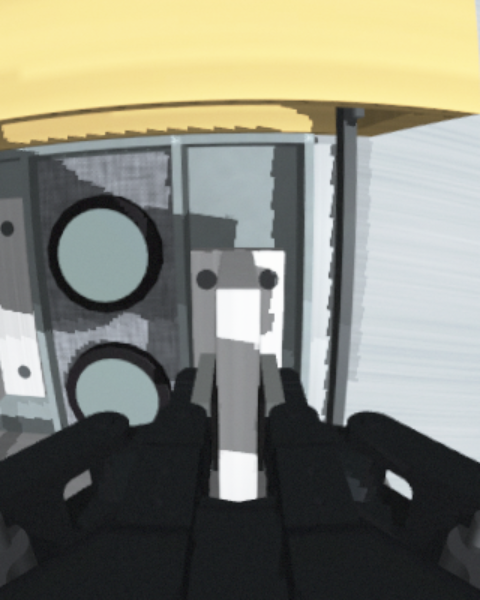

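The held small bracket's base (picture cols 190-285) sits over the small bay (cols 187-302). It is about 3 mm too far left, so I shift right and lower it.

Request:
apply_moves(
  rows=[
    {"ax": 0, "ay": 0, "az": 0, "dx": -2, "dy": 2.5, "dz": 0, "hand": 1},
    {"ax": 0, "ay": 0, "az": 0, "dx": 0, "dy": 0, "dz": 15, "hand": 1},
    {"ax": 0, "ay": 0, "az": 0, "dx": 0, "dy": 0, "dz": 15, "hand": 1},
    {"ax": 0, "ay": 0, "az": 0, "dx": 0, "dy": 0, "dz": 10, "hand": 1},
    {"ax": 0, "ay": 0, "az": 0, "dx": 0, "dy": 0, "dz": 2, "hand": 1},
    {"ax": 0, "ay": 0, "az": 0, "dx": 0, "dy": 0, "dz": 0, "hand": 1},
    {"ax": 0, "ay": 0, "az": 0, "dx": 0, "dy": 0, "dz": 0, "hand": 1},
  ],
)

```text
clock: 15.2
eef_pos: [0.5574, -0.091, 0.0696]
ee_rot: [3.135, 0.196, 0.002]
force: [0.7, -0.2, -2.3]
finger_gap: 0.0114
gripper_force: 53.6
```

Request:
apply_moves(
  rows=[
    {"ax": 0, "ay": 0, "az": 0, "dx": 0, "dy": 0, "dz": 1.5, "hand": 1},
    {"ax": 0, "ay": 0, "az": 0, "dx": 0, "dy": 0, "dz": 0, "hand": 1},
    {"ax": 0, "ay": 0, "az": 0, "dx": 0, "dy": 0, "dz": 0, "hand": 1},
  ],
)

```text
clock: 15.5
eef_pos: [0.5576, -0.0909, 0.0682]
ee_rot: [3.135, 0.196, 0.003]
force: [-1.5, 0.2, 6.1]
finger_gap: 0.0109
gripper_force: 54.7
```

Both brackets are down. I'll release, rise and check, then shut the fingers and go over the tab.

Request:
apply_moves(
  rows=[
    {"ax": 0, "ay": 0, "az": 0, "dx": 0, "dy": 0, "dz": 0, "hand": 0.6},
    {"ax": 0, "ay": 0, "az": 0, "dx": 0, "dy": 0, "dz": 0, "hand": 0.6},
    {"ax": 0, "ay": 0, "az": 0, "dx": 0, "dy": 0, "dz": 0, "hand": 0.6},
    {"ax": 0, "ay": 0, "az": 0, "dx": 0, "dy": 0, "dz": -20, "hand": 0.6},
    {"ax": 0, "ay": 0, "az": 0, "dx": 0, "dy": 0, "dz": -40, "hand": 0.6},
    {"ax": 0, "ay": 0, "az": 0, "dx": -20, "dy": 0, "dz": -43, "hand": 0.6},
    {"ax": 0, "ay": 0, "az": 0, "dx": -45, "dy": 0, "dz": -20, "hand": 1},
    {"ax": 0, "ay": 0, "az": 0, "dx": -45, "dy": -20, "dz": 0, "hand": 1},
  ],
)

```text
clock: 16.3
eef_pos: [0.4463, -0.0867, 0.1929]
ee_rot: [3.134, 0.191, 0.009]
force: [-0.9, 1.2, 0.5]
finger_gap: 0.0059
gripper_force: 0.0
```

```bash
python3 - <<'E'
from h import *
t=snapshot('top')
st=monitor.get_state();po=(st['eef_pos'],st['ee_rot']);print(po,st['clock'],st['finger_gap'])
s=snapshot('wrist'); save(s['pixels'],'w5.png')
for k,z in (('large_bracket_center',.063),('small_bracket_center',.063),('bay_large',.03),('bay_small',.03),('tab',.059)):
  for d in tip_of(k,s)[:2]: print(k,d,at_z(s,d['point'],z,po))
plan([((.431,.082,.2),6.8),((.431,.082,.07),6.8)])
E
```

```text
(array([ 0.43438098, -0.08325963,  0.18946187]), array([ 3.13542086,  0.19543313, -0.01211279])) 16.35 0.0004905103100350422
large_bracket_center {'point': [51.2, 183.3], 'conf': 0.96} [0.54898447 0.05361553 0.063     ]
small_bracket_center {'point': [52.9, 346.6], 'conf': 0.9} [ 0.55726277 -0.09215591  0.063     ]
tab {'point': [177.3, 152.8], 'conf': 0.76} [0.42709497 0.080679   0.059     ]
-> [0.431 0.082 0.2  ] n 4
{"dx":1,"dy":-42,"dz":-2,"ax":-0.0,"ay":-0.0,"az":0.1}
{"dx":1,"dy":-42,"dz":-2,"ax":-0.0,"ay":-0.0,"az":0.1}
{"dx":1,"dy":-42,"dz":-2,"ax":-0.0,"ay":-0.0,"az":0.1}
{"dx":1,"dy":-42,"dz":-2,"ax":-0.0,"ay":-0.0,"az":0.1}
-> [0.431 0.082 0.07 ] n 3
{"dx":0,"dy":0,"dz":43,"ax":0.0,"ay":0.0,"az":0.0}
{"dx":0,"dy":0,"dz":43,"ax":0.0,"ay":0.0,"az":0.0}
{"dx":0,"dy":0,"dz":43,"ax":0.0,"ay":0.0,"az":0.0}
```

View pics/w5.png

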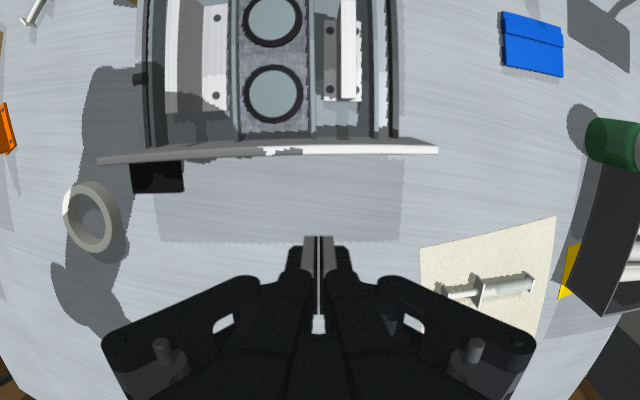

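Both brackets stand in their compartments: large web at (185, 60), small web at (347, 50). The tab is at (157, 177), and the bystanders are in place. Now over the tab.

Request:
apply_moves(
  rows=[
    {"ax": 0, "ay": 0, "az": 0, "dx": 1, "dy": -41, "dz": 0, "hand": 1},
    {"ax": 0, "ay": 0, "az": 0, "dx": 1, "dy": -41, "dz": 0, "hand": 1},
    {"ax": 0, "ay": 0, "az": 0, "dx": 1, "dy": -41, "dz": 0, "hand": 1},
    {"ax": 0, "ay": 0, "az": 0, "dx": 1, "dy": -41, "dz": 0, "hand": 1},
    {"ax": 0, "ay": 0, "az": 0, "dx": 0, "dy": 0, "dz": 40, "hand": 1},
    {"ax": 0, "ay": 0, "az": 0, "dx": 0, "dy": 0, "dz": 30, "hand": 1},
    {"ax": 0, "ay": 0, "az": 0, "dx": 0, "dy": 0, "dz": 0, "hand": 1},
    {"ax": 0, "ay": 0, "az": 0, "dx": 0, "dy": 0, "dz": 0, "hand": 1},
  ],
)

```text
clock: 17.45
eef_pos: [0.4291, 0.0787, 0.1203]
ee_rot: [-3.135, -0.196, 0.002]
force: [0.1, -1.1, 1.1]
finger_gap: 0.0001
gripper_force: 0.0
```

```bash
python3 - <<'E'
from h import *
t=snapshot('top')
st=monitor.get_state();print(st['eef_pos'],st['ee_rot'],st['force'],st['finger_gap'])
plan([((.431,.082,.064),6.8)])
E
```

```text
[0.42974428 0.07873429 0.121092  ] [-3.13501864e+00 -1.95474584e-01 -8.50175749e-04] [0.04788921 0.50233031 0.49705221] -0.0002004785559400766
-> [0.431 0.082 0.064] n 2
{"dx":1,"dy":-2,"dz":29,"ax":-0.0,"ay":-0.0,"az":0.2}
{"dx":1,"dy":-2,"dz":29,"ax":-0.0,"ay":-0.0,"az":0.2}
```

Request:
apply_moves(
  rows=[
    {"ax": 0, "ay": 0, "az": 0, "dx": 1, "dy": -2, "dz": 30, "hand": 1},
    {"ax": 0, "ay": 0, "az": 0, "dx": 1, "dy": -1, "dz": 20, "hand": 1},
    {"ax": 0, "ay": 0, "az": 0, "dx": 0, "dy": 0, "dz": 6, "hand": 1},
    {"ax": 0, "ay": 0, "az": 0, "dx": 0, "dy": 0, "dz": 0, "hand": 1},
    {"ax": 0, "ay": 0, "az": 0, "dx": 0, "dy": 0, "dz": 0, "hand": 1},
  ],
)

```text
clock: 18.0
eef_pos: [0.4313, 0.0818, 0.0655]
ee_rot: [-3.135, -0.195, -0.003]
force: [-0.0, -0.1, -0.0]
finger_gap: -0.0001
gripper_force: 0.0
```

Request:
apply_moves(
  rows=[
    {"ax": 0, "ay": 0, "az": 0, "dx": 0, "dy": 0, "dz": 3, "hand": 1},
    {"ax": 0, "ay": 0, "az": 0, "dx": 0, "dy": 0, "dz": 3, "hand": 1},
    {"ax": 0, "ay": 0, "az": 0, "dx": 0, "dy": 0, "dz": 2, "hand": 1},
    {"ax": 0, "ay": 0, "az": 0, "dx": 0, "dy": 0, "dz": 0, "hand": 1},
    {"ax": 0, "ay": 0, "az": 0, "dx": 0, "dy": 0, "dz": 0, "hand": 1},
  ],
)

```text
clock: 18.5
eef_pos: [0.4309, 0.0817, 0.0565]
ee_rot: [-3.135, -0.196, -0.002]
force: [2.2, -0.7, 3.9]
finger_gap: 0.0001
gripper_force: 1.7
```

Request:
apply_moves(
  rows=[
    {"ax": 0, "ay": 0, "az": 0, "dx": 0, "dy": 0, "dz": 2, "hand": 1},
    {"ax": 0, "ay": 0, "az": 0, "dx": 0, "dy": 0, "dz": 0, "hand": 1},
    {"ax": 0, "ay": 0, "az": 0, "dx": 0, "dy": 0, "dz": 0, "hand": 1},
  ],
)

```text
clock: 18.8
eef_pos: [0.4307, 0.0818, 0.0544]
ee_rot: [-3.135, -0.196, -0.001]
force: [2.1, -1.4, 3.7]
finger_gap: -0.0001
gripper_force: 2.0
```

Request:
apply_moves(
  rows=[
    {"ax": 0, "ay": 0, "az": 0, "dx": 0, "dy": 0, "dz": 1, "hand": 1},
    {"ax": 0, "ay": 0, "az": 0, "dx": 0, "dy": 0, "dz": 0, "hand": 1},
    {"ax": 0, "ay": 0, "az": 0, "dx": 0, "dy": 0, "dz": 0, "hand": 1},
  ],
)

```text
clock: 19.1
eef_pos: [0.4305, 0.0818, 0.0533]
ee_rot: [-3.135, -0.196, -0.001]
force: [3.4, -0.9, 4.4]
finger_gap: -0.0002
gripper_force: 2.2
```

Request:
apply_moves(
  rows=[
    {"ax": 0, "ay": 0, "az": 0, "dx": 0, "dy": 0, "dz": 1, "hand": 1},
    {"ax": 0, "ay": 0, "az": 0, "dx": 0, "dy": 0, "dz": 0, "hand": 1},
    {"ax": 0, "ay": 0, "az": 0, "dx": 0, "dy": 0, "dz": 0, "hand": 1},
  ],
)

```text
clock: 19.4
eef_pos: [0.4304, 0.0818, 0.0523]
ee_rot: [-3.135, -0.196, -0.0]
force: [3.3, 0.6, 5.6]
finger_gap: -0.0
gripper_force: 2.3
```

Request:
apply_moves(
  rows=[
    {"ax": 0, "ay": 0, "az": 0, "dx": 0, "dy": 0, "dz": 1, "hand": 1},
    {"ax": 0, "ay": 0, "az": 0, "dx": 0, "dy": 0, "dz": 0, "hand": 1},
    {"ax": 0, "ay": 0, "az": 0, "dx": 0, "dy": 0, "dz": 0, "hand": 1},
  ],
)

```text
clock: 19.7
eef_pos: [0.4304, 0.0817, 0.0514]
ee_rot: [-3.135, -0.196, -0.0]
force: [2.7, -0.3, 5.2]
finger_gap: 0.0001
gripper_force: 2.5
```

Request:
apply_moves(
  rows=[
    {"ax": 0, "ay": 0, "az": 0, "dx": 0, "dy": 0, "dz": 1, "hand": 1},
    {"ax": 0, "ay": 0, "az": 0, "dx": 0, "dy": 0, "dz": 0, "hand": 1},
    {"ax": 0, "ay": 0, "az": 0, "dx": 0, "dy": 0, "dz": 0, "hand": 1},
  ],
)

```text
clock: 20.0
eef_pos: [0.4304, 0.0817, 0.0504]
ee_rot: [-3.135, -0.196, -0.0]
force: [3.0, 0.1, 5.7]
finger_gap: -0.0003
gripper_force: 2.6
```

Request:
apply_moves(
  rows=[
    {"ax": 0, "ay": 0, "az": 0, "dx": 0, "dy": 0, "dz": 1, "hand": 1},
    {"ax": 0, "ay": 0, "az": 0, "dx": 0, "dy": 0, "dz": 0, "hand": 1},
    {"ax": 0, "ay": 0, "az": 0, "dx": 0, "dy": 0, "dz": 0, "hand": 1},
  ],
)

```text
clock: 20.3
eef_pos: [0.4304, 0.0818, 0.0494]
ee_rot: [-3.135, -0.196, -0.0]
force: [3.2, -0.3, 6.3]
finger_gap: 0.0002
gripper_force: 2.8
```

Request:
apply_moves(
  rows=[
    {"ax": 0, "ay": 0, "az": 0, "dx": 0, "dy": 0, "dz": 1, "hand": 1},
    {"ax": 0, "ay": 0, "az": 0, "dx": 0, "dy": 0, "dz": 0, "hand": 1},
    {"ax": 0, "ay": 0, "az": 0, "dx": 0, "dy": 0, "dz": 0, "hand": 1},
  ],
)

```text
clock: 20.6
eef_pos: [0.4305, 0.0818, 0.0486]
ee_rot: [-3.135, -0.196, -0.001]
force: [2.7, -0.8, 9.0]
finger_gap: -0.0002
gripper_force: 4.4
```

Request:
apply_moves(
  rows=[
    {"ax": 0, "ay": 0, "az": 0, "dx": 0, "dy": 0, "dz": 1, "hand": 1},
    {"ax": 0, "ay": 0, "az": 0, "dx": 0, "dy": 0, "dz": 0, "hand": 1},
    {"ax": 0, "ay": 0, "az": 0, "dx": 0, "dy": 0, "dz": 0, "hand": 1},
  ],
)

```text
clock: 20.9
eef_pos: [0.4306, 0.0818, 0.048]
ee_rot: [3.135, 0.196, 0.002]
force: [0.3, -1.0, 19.0]
finger_gap: -0.0001
gripper_force: 9.1
```

Request:
apply_moves(
  rows=[
    {"ax": 0, "ay": 0, "az": 0, "dx": 0, "dy": 0, "dz": 1, "hand": 1},
    {"ax": 0, "ay": 0, "az": 0, "dx": 0, "dy": 0, "dz": 0, "hand": 1},
    {"ax": 0, "ay": 0, "az": 0, "dx": 0, "dy": 0, "dz": 0, "hand": 1},
  ],
)

```text
clock: 21.2
eef_pos: [0.4308, 0.0819, 0.0475]
ee_rot: [3.135, 0.196, 0.002]
force: [-0.9, -1.3, 29.1]
finger_gap: 0.0002
gripper_force: 14.1
```

The lever bottoms at TCP z ≈ 0.0485 (6 N rising to 29 N). I'll ease to about 19 N and push gently.

Request:
apply_moves(
  rows=[
    {"ax": 0, "ay": 0, "az": 0, "dx": 0, "dy": 0, "dz": -1, "hand": 1},
    {"ax": 0, "ay": 0, "az": 0, "dx": 2, "dy": 0, "dz": 0, "hand": 1},
    {"ax": 0, "ay": 0, "az": 0, "dx": 2, "dy": 0, "dz": 0, "hand": 1},
    {"ax": 0, "ay": 0, "az": 0, "dx": 2, "dy": 0, "dz": 0, "hand": 1},
    {"ax": 0, "ay": 0, "az": 0, "dx": 0, "dy": 0, "dz": 0, "hand": 1},
  ],
)

```text
clock: 21.7
eef_pos: [0.4322, 0.0819, 0.0474]
ee_rot: [3.133, 0.197, -0.01]
force: [-13.3, -0.6, 29.9]
finger_gap: -0.0
gripper_force: 15.9
```

Request:
apply_moves(
  rows=[
    {"ax": 0, "ay": 0, "az": 0, "dx": 2, "dy": 0, "dz": 0, "hand": 1},
    {"ax": 0, "ay": 0, "az": 0, "dx": 1, "dy": 0, "dz": 0, "hand": 1},
    {"ax": 0, "ay": 0, "az": 0, "dx": 0, "dy": 0, "dz": 0, "hand": 1},
  ],
)

```text
clock: 22.0
eef_pos: [0.435, 0.0823, 0.0474]
ee_rot: [3.133, 0.198, -0.011]
force: [-13.3, -0.4, 31.4]
finger_gap: -0.0005
gripper_force: 16.1
```

Request:
apply_moves(
  rows=[
    {"ax": 0, "ay": 0, "az": 0, "dx": 1, "dy": 0, "dz": -1.2, "hand": 1},
    {"ax": 0, "ay": 0, "az": 0, "dx": 2, "dy": 0, "dz": 0, "hand": 1},
    {"ax": 0, "ay": 0, "az": 0, "dx": 2, "dy": 0, "dz": 0, "hand": 1},
    {"ax": 0, "ay": 0, "az": 0, "dx": 0, "dy": 0, "dz": 0, "hand": 1},
  ],
)

```text
clock: 22.4
eef_pos: [0.4416, 0.0832, 0.0483]
ee_rot: [3.134, 0.197, -0.007]
force: [-5.5, 0.2, 15.0]
finger_gap: -0.0002
gripper_force: 7.4
```

Request:
apply_moves(
  rows=[
    {"ax": 0, "ay": 0, "az": 0, "dx": 2, "dy": 0, "dz": 0, "hand": 1},
    {"ax": 0, "ay": 0, "az": 0, "dx": 1, "dy": 0, "dz": 0, "hand": 1},
    {"ax": 0, "ay": 0, "az": 0, "dx": 0, "dy": 0, "dz": 0, "hand": 1},
  ],
)

```text
clock: 22.7
eef_pos: [0.4442, 0.0836, 0.0482]
ee_rot: [3.134, 0.197, -0.008]
force: [-7.4, 0.4, 13.8]
finger_gap: -0.0001
gripper_force: 7.9
```

Request:
apply_moves(
  rows=[
    {"ax": 0, "ay": 0, "az": 0, "dx": 2, "dy": 0, "dz": 0, "hand": 1},
    {"ax": 0, "ay": 0, "az": 0, "dx": 2, "dy": 0, "dz": 0, "hand": 1},
    {"ax": 0, "ay": 0, "az": 0, "dx": 0, "dy": 0, "dz": 0, "hand": 1},
  ],
)

```text
clock: 23.0
eef_pos: [0.4483, 0.0842, 0.0482]
ee_rot: [3.134, 0.197, -0.007]
force: [-6.5, 0.6, 14.3]
finger_gap: -0.0001
gripper_force: 7.7
```

```bash
python3 - <<'E'
from h import *
st=monitor.get_state();po=(st['eef_pos'],st['ee_rot']);s=snapshot('wrist');t=snapshot('top')
print(po)
y=np.radians(6.8);C=np.array([.754,.013]);ex=np.array([np.cos(y),np.sin(y)]);ey=np.array([-ex[1],ex[0]])
for S in(s,t):
  for k,z in(('large_bracket_center',.063),('small_bracket_center',.063),('front_top',.1),('tab',.048)):
    for d in tip_of(k,S)[:2]:
      p=at_z(S,d['point'],z,po if S is s else None)[:2]; print(k,round(d['conf'],2),p.round(4),((p-C)@ex).round(4),((p-C)@ey).round(4))
E
```

```text
(array([0.44833082, 0.08419768, 0.04824995]), array([ 3.13439521,  0.19737913, -0.00744922]))
large_bracket_center 0.73 [0.5644 0.0551] -0.1832 0.0642
large_bracket_center 0.31 [ 0.4723 -0.0674] -0.2892 -0.0465
small_bracket_center 0.78 [ 0.5726 -0.0882] -0.1921 -0.079
small_bracket_center 0.51 [0.4075 0.1737] -0.325 0.2006
front_top 0.65 [ 0.486  -0.0194] -0.27 -0.0005
large_bracket_center 0.96 [ 0.7711 -0.3014] -0.0202 -0.3142
large_bracket_center 0.55 [0.5675 0.0594] -0.1797 0.0682
small_bracket_center 0.73 [ 0.58   -0.0755] -0.1833 -0.0673
small_bracket_center 0.65 [0.4579 0.4316] -0.2444 0.4507
front_top 0.59 [ 0.4783 -0.0202] -0.2777 -0.0004
front_top 0.35 [ 0.6277 -0.3042] -0.163 -0.3001
```

The tray is moving with the finger (about 16 mm so far). Continue.

Request:
apply_moves(
  rows=[
    {"ax": 0, "ay": 0, "az": 0, "dx": 3, "dy": 0, "dz": 0, "hand": 1},
    {"ax": 0, "ay": 0, "az": 0, "dx": 3, "dy": 0, "dz": 0, "hand": 1},
    {"ax": 0, "ay": 0, "az": 0, "dx": 3, "dy": 0, "dz": 0, "hand": 1},
    {"ax": 0, "ay": 0, "az": 0, "dx": 3, "dy": 0, "dz": 0, "hand": 1},
    {"ax": 0, "ay": 0, "az": 0, "dx": 0, "dy": 0, "dz": 0, "hand": 1},
  ],
)

```text
clock: 24.0
eef_pos: [0.4613, 0.086, 0.0482]
ee_rot: [3.135, 0.197, -0.005]
force: [-2.1, 0.8, 7.4]
finger_gap: -0.0
gripper_force: 3.8
```

Request:
apply_moves(
  rows=[
    {"ax": 0, "ay": 0, "az": 0, "dx": 4, "dy": 0, "dz": 0, "hand": 1},
    {"ax": 0, "ay": 0, "az": 0, "dx": 4, "dy": 0, "dz": 0, "hand": 1},
    {"ax": 0, "ay": 0, "az": 0, "dx": 4, "dy": 0, "dz": 0, "hand": 1},
    {"ax": 0, "ay": 0, "az": 0, "dx": 4, "dy": 0, "dz": 0, "hand": 1},
    {"ax": 0, "ay": 0, "az": 0, "dx": 0, "dy": 0, "dz": 0, "hand": 1},
  ],
)

```text
clock: 24.5
eef_pos: [0.4775, 0.0883, 0.0481]
ee_rot: [-3.135, -0.197, 0.004]
force: [-1.2, 2.2, 5.6]
finger_gap: 0.0001
gripper_force: 3.1
```

Request:
apply_moves(
  rows=[
    {"ax": 0, "ay": 0, "az": 0, "dx": 4, "dy": 0, "dz": 0, "hand": 1},
    {"ax": 0, "ay": 0, "az": 0, "dx": 4, "dy": 0, "dz": 0, "hand": 1},
    {"ax": 0, "ay": 0, "az": 0, "dx": 4, "dy": 0, "dz": 0, "hand": 1},
    {"ax": 0, "ay": 0, "az": 0, "dx": 4, "dy": 0, "dz": 0, "hand": 1},
    {"ax": 0, "ay": 0, "az": 0, "dx": 0, "dy": 0, "dz": 0, "hand": 1},
  ],
)

```text
clock: 25.0
eef_pos: [0.4934, 0.0904, 0.0481]
ee_rot: [-3.135, -0.198, 0.004]
force: [-0.3, 2.1, 6.1]
finger_gap: 0.0003
gripper_force: 3.1
```

Request:
apply_moves(
  rows=[
    {"ax": 0, "ay": 0, "az": 0, "dx": -2, "dy": 0, "dz": -10, "hand": 1},
    {"ax": 0, "ay": 0, "az": 0, "dx": 0, "dy": 0, "dz": -15, "hand": 1},
    {"ax": 0, "ay": 0, "az": 0, "dx": 0, "dy": 0, "dz": -4, "hand": 1},
    {"ax": 0, "ay": 0, "az": 0, "dx": 0, "dy": 0, "dz": 0, "hand": 1},
  ],
)

```text
clock: 25.4
eef_pos: [0.4925, 0.0892, 0.0779]
ee_rot: [3.135, 0.196, 0.0]
force: [-0.0, 0.3, -0.3]
finger_gap: -0.0002
gripper_force: 0.0
```

```bash
cat > c.py <<'E'
from h import *
t=snapshot('top')
st=monitor.get_state();po=(st['eef_pos'],st['ee_rot']);s=snapshot('wrist')
print(po,st['clock'],st['force'])
y=np.radians(6.8);C=np.array([.754,.013]);ex=np.array([np.cos(y),np.sin(y)]);ey=np.array([-ex[1],ex[0]])
p=po[0][:2]; print('tcp',(p-C)@ex,(p-C)@ey)
for S in(s,t):
  for k,z in(('large_bracket_center',.063),('small_bracket_center',.063),('front_top',.1),('tab',.059)):
    for d in tip_of(k,S)[:2]:
      p=at_z(S,d['point'],z,po if S is s else None)[:2]; print(k,round(d['conf'],2),p.round(4),((p-C)@ex).round(4),((p-C)@ey).round(4))
E
python3 c.py
```

```text
(array([0.49228003, 0.08916727, 0.07739218]), array([ 3.13510241e+00,  1.95676673e-01, -8.74898563e-04])) 25.45 [-0.56630997  0.47629576 -0.62980967]
tcp -0.2508603907662071 0.10662015752425053
large_bracket_center 0.69 [0.6089 0.0609] -0.1384 0.0648
front_top 0.78 [ 0.5289 -0.0141] -0.2267 -0.0002
front_top 0.72 [0.5955 0.0704] -0.1506 0.0758
large_bracket_center 0.94 [0.6099 0.0693] -0.1364 0.073
large_bracket_center 0.7 [ 0.7743 -0.3005] -0.017 -0.3137
small_bracket_center 0.75 [0.4675 0.4417] -0.2338 0.4596
small_bracket_center 0.69 [ 0.6221 -0.0773] -0.1417 -0.074
front_top 0.58 [ 0.5222 -0.0144] -0.2334 0.0003
tab 0.44 [0.35   0.2022] -0.3788 0.2357
```

Request:
apply_moves(
  rows=[
    {"ax": 0, "ay": 0, "az": 0, "dx": 5, "dy": 0, "dz": 0, "hand": 1},
    {"ax": 0, "ay": 0, "az": 0, "dx": 6, "dy": 0, "dz": 0, "hand": 1},
    {"ax": 0, "ay": 0, "az": 0, "dx": 7, "dy": 0, "dz": 0, "hand": 1},
    {"ax": 0, "ay": 0, "az": 0, "dx": 7, "dy": 0, "dz": 0, "hand": 1},
    {"ax": 0, "ay": 0, "az": 0, "dx": 7, "dy": 0, "dz": 0, "hand": 1},
    {"ax": 0, "ay": 0, "az": 0, "dx": 7, "dy": 0, "dz": 0, "hand": 1},
    {"ax": 0, "ay": 0, "az": 0, "dx": 5, "dy": 0, "dz": 0, "hand": 1},
    {"ax": 0, "ay": 0, "az": 0, "dx": 3, "dy": 0, "dz": 0, "hand": 1},
  ],
)

```text
clock: 26.7
eef_pos: [0.54, 0.0956, 0.0774]
ee_rot: [-3.135, -0.196, -0.0]
force: [-3.4, 1.7, 1.7]
finger_gap: 0.0001
gripper_force: 1.6
```

Request:
apply_moves(
  rows=[
    {"ax": 0, "ay": 0, "az": 0, "dx": 5, "dy": 0, "dz": 0, "hand": 1},
    {"ax": 0, "ay": 0, "az": 0, "dx": 6, "dy": 0, "dz": 0, "hand": 1},
    {"ax": 0, "ay": 0, "az": 0, "dx": 7, "dy": 0, "dz": 0, "hand": 1},
    {"ax": 0, "ay": 0, "az": 0, "dx": 7, "dy": 0, "dz": 0, "hand": 1},
    {"ax": 0, "ay": 0, "az": 0, "dx": 7, "dy": 0, "dz": 0, "hand": 1},
    {"ax": 0, "ay": 0, "az": 0, "dx": 5, "dy": 0, "dz": 0, "hand": 1},
    {"ax": 0, "ay": 0, "az": 0, "dx": 3, "dy": 0, "dz": 0, "hand": 1},
    {"ax": 0, "ay": 0, "az": 0, "dx": 0, "dy": 0, "dz": 0, "hand": 1},
  ],
)

```text
clock: 27.5
eef_pos: [0.5802, 0.1001, 0.0777]
ee_rot: [3.135, 0.195, 0.002]
force: [-0.1, -1.0, -0.7]
finger_gap: 0.0003
gripper_force: 0.0
```

```bash
python3 c.py
```

```text
(array([0.58004362, 0.09992497, 0.07766238]), array([3.13522339e+00, 1.95000708e-01, 2.22184609e-03])) 27.55 [-0.19439572 -0.21112928 -0.30270238]
tcp -0.16244041990941674 0.10691062510322527
large_bracket_center 0.41 [ 0.4017 -0.2392] -0.3797 -0.2088
small_bracket_center 0.73 [0.4983 0.3785] -0.2106 0.3932
front_top 0.56 [ 0.6106 -0.0017] -0.1442 0.0024
large_bracket_center 0.66 [ 0.7762 -0.3017] -0.0152 -0.3151
small_bracket_center 0.63 [0.464  0.4379] -0.2377 0.4563
front_top 0.96 [ 0.5999 -0.0066] -0.1553 -0.0012
```

Request:
apply_moves(
  rows=[
    {"ax": 0, "ay": 0, "az": 0, "dx": 3, "dy": 0, "dz": 0, "hand": 1},
    {"ax": 0, "ay": 0, "az": 0, "dx": 3, "dy": 0, "dz": 0, "hand": 1},
    {"ax": 0, "ay": 0, "az": 0, "dx": 3, "dy": 0, "dz": 0, "hand": 1},
    {"ax": 0, "ay": 0, "az": 0, "dx": 3, "dy": 0, "dz": 0, "hand": 1},
    {"ax": 0, "ay": 0, "az": 0, "dx": 2, "dy": 0, "dz": 0, "hand": 1},
    {"ax": 0, "ay": 0, "az": 0, "dx": 1, "dy": 0, "dz": 0, "hand": 1},
    {"ax": 0, "ay": 0, "az": 0, "dx": 1, "dy": 0, "dz": 0, "hand": 1},
  ],
)

```text
clock: 28.7
eef_pos: [0.595, 0.1025, 0.0774]
ee_rot: [-3.135, -0.196, 0.0]
force: [-3.5, 0.4, 1.4]
finger_gap: 0.0001
gripper_force: 1.5
```

Request:
apply_moves(
  rows=[
    {"ax": 0, "ay": 0, "az": 0, "dx": 1, "dy": 0, "dz": 0, "hand": 1},
    {"ax": 0, "ay": 0, "az": 0, "dx": 1, "dy": 0, "dz": 0, "hand": 1},
    {"ax": 0, "ay": 0, "az": 0, "dx": 1, "dy": 0, "dz": 0, "hand": 1},
  ],
)

```text
clock: 29.0
eef_pos: [0.5979, 0.1029, 0.0774]
ee_rot: [-3.135, -0.196, 0.0]
force: [-3.2, 1.2, 0.4]
finger_gap: 0.0001
gripper_force: 1.5
```

Request:
apply_moves(
  rows=[
    {"ax": 0, "ay": 0, "az": 0, "dx": 1, "dy": 0, "dz": 0, "hand": 1},
    {"ax": 0, "ay": 0, "az": 0, "dx": 1, "dy": 0, "dz": 0, "hand": 1},
  ],
)

```text
clock: 29.2
eef_pos: [0.5999, 0.1032, 0.0775]
ee_rot: [-3.135, -0.196, 0.0]
force: [-3.5, 1.7, 0.1]
finger_gap: 0.0002
gripper_force: 1.5
```

Request:
apply_moves(
  rows=[
    {"ax": 0, "ay": 0, "az": 0, "dx": 1, "dy": 0, "dz": 0, "hand": 1},
    {"ax": 0, "ay": 0, "az": 0, "dx": 1, "dy": 0, "dz": 0, "hand": 1},
  ],
)

```text
clock: 29.4
eef_pos: [0.602, 0.1033, 0.0775]
ee_rot: [3.135, 0.196, -0.0]
force: [-3.3, 1.4, -0.2]
finger_gap: -0.0
gripper_force: 1.5
```

Request:
apply_moves(
  rows=[
    {"ax": 0, "ay": 0, "az": 0, "dx": 1, "dy": 0, "dz": 0, "hand": 1},
    {"ax": 0, "ay": 0, "az": 0, "dx": 0, "dy": 0, "dz": 0, "hand": 1},
  ],
)

```text
clock: 29.6
eef_pos: [0.6032, 0.1033, 0.0775]
ee_rot: [3.135, 0.196, 0.0]
force: [-3.5, 1.7, 0.2]
finger_gap: -0.0003
gripper_force: 1.2
```

Request:
apply_moves(
  rows=[
    {"ax": 0, "ay": 0, "az": 0, "dx": 1, "dy": 0, "dz": 0, "hand": 1},
    {"ax": 0, "ay": 0, "az": 0, "dx": 0, "dy": 0, "dz": 0, "hand": 1},
  ],
)

```text
clock: 29.8
eef_pos: [0.6032, 0.1033, 0.0775]
ee_rot: [3.135, 0.196, -0.002]
force: [-5.8, 1.1, 2.6]
finger_gap: 0.0001
gripper_force: 3.0
```

Request:
apply_moves(
  rows=[
    {"ax": 0, "ay": 0, "az": 0, "dx": 1, "dy": 0, "dz": 0, "hand": 1},
    {"ax": 0, "ay": 0, "az": 0, "dx": 0, "dy": 0, "dz": 0, "hand": 1},
  ],
)

```text
clock: 30.0
eef_pos: [0.6032, 0.1033, 0.0774]
ee_rot: [3.135, 0.196, -0.005]
force: [-9.0, 0.9, 6.7]
finger_gap: 0.0002
gripper_force: 4.9
```

Request:
apply_moves(
  rows=[
    {"ax": 0, "ay": 0, "az": 0, "dx": 1, "dy": 0, "dz": 0, "hand": 1},
    {"ax": 0, "ay": 0, "az": 0, "dx": 0, "dy": 0, "dz": 0, "hand": 1},
  ],
)

```text
clock: 30.2
eef_pos: [0.6032, 0.1033, 0.0774]
ee_rot: [3.134, 0.196, -0.008]
force: [-13.6, -0.4, 10.1]
finger_gap: -0.0001
gripper_force: 6.7
```

Hard stop felt at the expected home position. I'll back off and check.

Request:
apply_moves(
  rows=[
    {"ax": 0, "ay": 0, "az": 0, "dx": -10, "dy": 0, "dz": 0, "hand": 1},
    {"ax": 0, "ay": 0, "az": 0, "dx": -40, "dy": 0, "dz": 0, "hand": 1},
    {"ax": 0, "ay": 0, "az": 0, "dx": -30, "dy": 0, "dz": -30, "hand": 1},
    {"ax": 0, "ay": 0, "az": 0, "dx": -30, "dy": 0, "dz": -40, "hand": 1},
    {"ax": 0, "ay": 0, "az": 0, "dx": -20, "dy": 0, "dz": -40, "hand": 1},
    {"ax": 0, "ay": 0, "az": 0, "dx": 0, "dy": 0, "dz": 0, "hand": 1},
    {"ax": 0, "ay": 0, "az": 0, "dx": 0, "dy": 0, "dz": 0, "hand": 1},
  ],
)

```text
clock: 30.9
eef_pos: [0.4781, 0.0871, 0.1889]
ee_rot: [3.135, 0.195, 0.007]
force: [-0.1, -0.2, -0.9]
finger_gap: 0.0002
gripper_force: 0.0
```

```bash
python3 c.py; python3 - <<'E'
from h import *
s=snapshot('wrist');st=monitor.get_state();po=(st['eef_pos'],st['ee_rot'])
y=np.radians(6.8);C=np.array([.754,.013]);ex=np.array([np.cos(y),np.sin(y)]);ey=np.array([-ex[1],ex[0]])
# intensity along cabinet x at y=-0.05 and 0.0, plane z=.1 : panel edges vs cabinet front
Rw=Ro.from_rotvec(po[1]).as_matrix();T=np.array(s['T_tool_cam'])
def proj(X):
    c=T[:3,:3].T@(Rw.T@(X-po[0])-T[:3,3]); r=np.hypot(c[0],c[1]); th=np.arctan2(r,c[2]); return s['cx']+s['fx']*th*c[0]/r, s['cy']+s['fy']*th*c[1]/r
for ly in(-.05,.03):
  o=[]
  for lx in np.arange(-.15,-.105,.002):
    q=C+lx*ex+ly*ey; u,v=proj(np.array([*q,.1])); o.append((round(float(lx),3),[int(a) for a in s['pixels'][int(round(v)),int(round(u))]]))
  print(ly,o)
E
```

```text
(array([0.47769652, 0.08699658, 0.18782374]), array([3.13517829, 0.19450106, 0.00353298])) 30.95 [-0.23437441 -0.07869582  0.14560166]
tcp -0.26559833851322734 0.1061914851312657
large_bracket_center 0.61 [ 0.7615 -0.2634] -0.0253 -0.2753
small_bracket_center 0.77 [0.4707 0.3993] -0.2356 0.4171
front_top 0.64 [0.6314 0.0018] -0.1231 0.0034
tab 0.91 [0.5923 0.1056] -0.1496 0.1111
large_bracket_center 0.56 [ 0.7728 -0.2947] -0.0177 -0.3077
small_bracket_center 0.79 [0.4579 0.4339] -0.2442 0.453
front_top 0.8 [ 0.6291 -0.0046] -0.1261 -0.0026
front_top 0.63 [0.5904 0.095 ] -0.1528 0.1008
tab 0.43 [0.5996 0.0995] -0.1431 0.1041
-0.05 [(-0.15, [154, 161, 166]), (-0.148, [155, 163, 167]), (-0.146, [159, 164, 170]), (-0.144, [154, 161, 164]), (-0.142, [79, 80, 82]), (-0.14, [79, 81, 82]), (-0.138, [81, 81, 84]), (-0.136, [81, 82, 82]), (-0.134, [83, 83, 85]), (-0.132, [81, 82, 82]), (-0.13, [80, 83, 82]), (-0.128, [83, 85, 86]), (-0.126, [70, 68, 70]), (-0.124, [172, 174, 178]), (-0.122, [205, 205, 208]), (-0.12, [196, 198, 200]), (-0.118, [114, 117, 118]), (-0.116, [61, 66, 68]), (-0.114, [59, 63, 63]), (-0.112, [92, 76, 48]), (-0.11, [92, 78, 51]), (-0.108, [213, 182, 120]), (-0.106, [228, 201, 131])]
0.03 [(-0.15, [163, 170, 175]), (-0.148, [162, 170, 174]), (-0.146, [156, 164, 167]), (-0.144, [79, 80, 82]), (-0.142, [82, 81, 82]), (-0.14, [81, 83, 85]), (-0.138, [82, 82, 83]), (-0.136, [83, 85, 85]), (-0.134, [82, 83, 83]), (-0.132, [85, 85, 88]), (-0.13, [83, 87, 88]), (-0.128, [86, 87, 87]), (-0.126, [177, 177, 180]), (-0.124, [206, 208, 210]), (-0.122, [201, 204, 207]), (-0.12, [162, 163, 165]), (-0.118, [53, 55, 59]), (-0.116, [58, 59, 63]), (-0.114, [89, 76, 49]), (-0.112, [82, 70, 45]), (-0.11, [158, 135, 88]), (-0.108, [227, 197, 129]), (-0.106, [221, 190, 124])]
```

```bash
python3 -c "
from station import order
print(order.close_job())"
```

```text
the job is handed in; nothing more can be done
None
```

Both brackets stand in their matching compartments, the lever was pressed to its stop and held down through the unlock, the tray is pushed in to its hard stop, and the job is handed in; no verdict came back, and the tray hid the brackets once it was in.

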